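# Load the leak-test chamber and bolt it shut crisscross

### The arm

A 6-joint arm with a two-finger parallel gripper is mounted at the origin on the work surface. World frame = base frame: x ahead of the robot, y to its left, z up, the work surface at z = 0. Lengths are in m, angles in rad, forces in N, time in s.
With the tool pointing down it reaches from about 0.225 to 0.875 m from the base axis. Payload 3.4 kg.
Tool frame: the origin (TCP) lies at the very end of the fingers, on their centre line; the grasp point (between the pads) lies 19 mm behind it; x points along the fingers, z is the direction in which the jaws open and shut, and the axes are right-handed (so a half turn about x gives the same grasp; the last joint's range is limited). The gripper opens to 85 mm and grips with 20 to 120 N. Pads are 22 mm wide; open, the fingers measure 114 mm over their backs; the gripper's body (76 mm by 85 mm) begins 54 mm behind the grasp point. The pads swing forward as they close: fully open they stand 13 mm farther back than shut.
Start: joints at [1.162, 0.276, 1.505, -0, 1.361, -0.121], TCP at [0.163, 0.551, 0.231] pointing down, gripper open.
Joint ranges: [-2.89, 2.89], [-0.75, 2.08], [0.22, 2.7], [-1.18, 4.32], [0.11, 2.71], [-2.7, 2.7]. Speed limits (rad/s): [2.57, 2.57, 3.14, 3.14, 3.14, 3.14].

### API

Orientations are given as a unit quaternion [w, x, y, z].
In Python, from rig import manip, viewer, finder gives the robot as it stands.
- The arm moves only by the tool move_arm, never from a script. Its argument "rows" is a list of rows, each a list of 3 entries, a list of its own where there are three numbers: the shift along the tool's x, y, z in mm, then the turn about the tool's x in rad, then the finger opening in mm, from 0 to 85.4. A call has 1 to 8 rows; each row is the pose to reach, as a shift and turn from the pose measured when the call began, along the tool's axes at that moment; what a row does not reach only later rows make up. A row lasts 1/12 s, in which the tool goes at most 41.7 mm and 7.16 degrees, less where a joint would pass 70% of its speed; a pose out of reach is approached as far as the arm can. A call with a gripper value outside its range is refused whole. The fingers move at their own pace and stop on an object; "force" is the grip in N (left out, the last holds). Time passes only in rows, so rows that repeat a pose let the fingers close. It gives the time, the measured TCP pose, the force and the opening at its end, in the units of the state.
- manip.get_state(): the state, without advancing time (a new reading comes with each control period).
- viewer.get_image(name): name is "scene" or "top" or "wrist"; returns the picture (384x512x3 uint8, red, green, blue); there is no depth.
- viewer.get_calibration(name): a dict with "mtx" (3x3 intrinsics, pixels), "R" (3x3) and "t" (3): a world point X has camera coordinates R X + t. Camera axes: x right, y down, z forward; pixel columns grow to the right and rows downward; lengths in m; the calibration is good to about 2 mm. A picture is of the moment at which its call begins: read the wrist's pose just before it. get_calibration takes no time and is no camera call; for the wrist camera it gives the pose at the moment of the call.
- manip.sign_off(): hands the job in, once; it reports no verdict.
Trained networks look in the newest picture that a camera, given by its name, has taken for a name from the list of things; names that differ only in an ending like _2 or _b are one class to them, and where a whole thing is asked for, a point or a joint stands for the part that bears it (a point fixed in the world has none). Each returns a list of dicts, best first, with "score" (0 to 1); they miss things now and then, are a little off and sometimes report something else, mostly with a low value. They report only what shows in the picture. A call takes as long as a camera call. They do not tell look-alikes from the thing itself.
- finder.look_for(target, camera): "centre" ([column, row] in pixels, amid what is visible of it).
- finder.trace(target, camera): "mask" (384x512 bool, what is visible of it) and "centre" ([column, row] in pixels, amid what is visible of it).
The state is a dict: "clock": time; "qpos": joint angles; "qd": joint speeds; "effort": joint torques, N m; "position": TCP position; "ee_rot": TCP orientation; "contact_force": force on the tool from outside, world axes, zero at the start; "moment": the same for the moment, N m; "width": finger opening in m.
Only numpy, scipy, OpenCV 4.12 (cv2) and the standard library are available. Lean on these libraries where they do the work, as an engineer would, in place of code of your own. Each camera call takes 0.05 s, during which the arm holds its last target.

### The job

Lay all the grey-and-orange sensor housings on the floor of the blue leak-test chamber, none on top of another, and only then swing its clear lid shut. Then tighten the lid's four hand knobs clockwise in two rounds, both crisscross (one knob, next the one diagonally opposite, then the other diagonal): in the first round turn each only to its yellow half-way tick, in the second turn each fully to its stop at the red tick. Leave the other things on the bench alone.

Things in the scene. Friction and masses are not known exactly. Their poses are not given: they have to be found in the camera images.
- chamber: Leak-test chamber: heavy blue open box fixed to the bench, outside 280 (x) x 225 (y) x 66 mm high, cavity 220 x 150 mm in its middle, cavity floor 18 mm and rim 66 mm above the bench. Origin at the centre of the underside; x along the hinge line, roughly away from the robot (within 0.15 rad), y towards the hinge, z up. Holds four housings side by side, two by two.
- lid (a joint): Lid angle, rad: 0 shut, 1.57 upright, 2.1 end of travel; starts open at 1.65 to 1.95. A stiff friction hinge (0.6 N m) holds it at any angle; push it shut on its outer face near the free edge (1 to 6 N). Clear window in an aluminium frame, 290 (along the hinge) x 235 x 12 mm; underside level with the hinge line when shut; 0.4 kg with its knobs.
- lid_hinge (a point): Middle of the lid's hinge line, on the +y side of the chamber, 117.5 mm in chamber y from its centre and 66.5 mm above the bench; axes as the chamber's. The lid swings up and over towards chamber +y.
- lid_tab (a point): Centre of the black pull tab in the middle of the lid's free edge, 248 mm from the hinge line; the tab is 70 mm wide along the edge, 10 mm thick and sticks out 30 mm past the edge. When shut its centre lies 72.5 mm above the bench. Axes turn with the lid: z is the outward normal of the lid (up when shut).
- knob_a (a joint): Angle of hand knob A, rad: grows as the knob is tightened clockwise (seen from above on the shut lid). 0 loose (pointer at the white tick), 0.75 half tight (yellow tick), 1.5 fully tight, a hard stop (red tick). Starts at 0 to 0.15. Friction (0.12 N m) holds it where it is left.
- knob_a_grip (a point): Grip point of knob A, +x, +y corner of the lid (110 and 83 mm from its centre in chamber x, y when shut), diagonal to C. On its axis, 23.5 mm above the lid's outer face (102 mm above the bench when shut), in a black bar 44 x 15 x 30 mm high on a 42 mm disc 8.5 mm high. x along the bar to the white-marked pointer end, chamber +x at angle 0, turns with the knob; z out of the lid.
- knob_b (a joint): Angle of hand knob B, rad: grows as the knob is tightened clockwise (seen from above on the shut lid). 0 loose (pointer at the white tick), 0.75 half tight (yellow tick), 1.5 fully tight, a hard stop (red tick). Starts at 0 to 0.15. Friction (0.12 N m) holds it where it is left.
- knob_b_grip (a point): Grip point of knob B, +x, -y corner of the lid (110 and 83 mm from its centre in chamber x, y when shut), diagonal to D. On its axis, 23.5 mm above the lid's outer face (102 mm above the bench when shut), in a black bar 44 x 15 x 30 mm high on a 42 mm disc 8.5 mm high. x along the bar to the white-marked pointer end, chamber +x at angle 0, turns with the knob; z out of the lid.
- knob_c (a joint): Angle of hand knob C, rad: grows as the knob is tightened clockwise (seen from above on the shut lid). 0 loose (pointer at the white tick), 0.75 half tight (yellow tick), 1.5 fully tight, a hard stop (red tick). Starts at 0 to 0.15. Friction (0.12 N m) holds it where it is left.
- knob_c_grip (a point): Grip point of knob C, -x, -y corner of the lid (110 and 83 mm from its centre in chamber x, y when shut), diagonal to A. On its axis, 23.5 mm above the lid's outer face (102 mm above the bench when shut), in a black bar 44 x 15 x 30 mm high on a 42 mm disc 8.5 mm high. x along the bar to the white-marked pointer end, chamber +x at angle 0, turns with the knob; z out of the lid.
- knob_d (a joint): Angle of hand knob D, rad: grows as the knob is tightened clockwise (seen from above on the shut lid). 0 loose (pointer at the white tick), 0.75 half tight (yellow tick), 1.5 fully tight, a hard stop (red tick). Starts at 0 to 0.15. Friction (0.12 N m) holds it where it is left.
- knob_d_grip (a point): Grip point of knob D, -x, +y corner of the lid (110 and 83 mm from its centre in chamber x, y when shut), diagonal to B. On its axis, 23.5 mm above the lid's outer face (102 mm above the bench when shut), in a black bar 44 x 15 x 30 mm high on a 42 mm disc 8.5 mm high. x along the bar to the white-marked pointer end, chamber +x at angle 0, turns with the knob; z out of the lid.
- housing1: A sealed sensor housing to be tested: a small light-grey box with an orange cover, 56 (x) x 36 (y) x 28 mm (z), about 90 g. Origin at its centre; it starts lying flat (z up) on the bench, to the robot's right of the chamber. Two to four housings are present in a run; the others are absent (None).
- housing2: A sealed sensor housing to be tested: a small light-grey box with an orange cover, 56 (x) x 36 (y) x 28 mm (z), about 90 g. Origin at its centre; it starts lying flat (z up) on the bench, to the robot's right of the chamber. Two to four housings are present in a run; the others are absent (None).
- housing3: A sealed sensor housing to be tested: a small light-grey box with an orange cover, 56 (x) x 36 (y) x 28 mm (z), about 90 g. Origin at its centre; it starts lying flat (z up) on the bench, to the robot's right of the chamber. Two to four housings are present in a run; the others are absent (None).
- housing4: A sealed sensor housing to be tested: a small light-grey box with an orange cover, 56 (x) x 36 (y) x 28 mm (z), about 90 g. Origin at its centre; it starts lying flat (z up) on the bench, to the robot's right of the chamber. Two to four housings are present in a run; the others are absent (None).
- weight: Not part of the job, leave alone: brass calibration weight, 38 mm across, 46 mm high, origin under its centre; it stands among the housings.
- pump_head: Not part of the job, leave alone: steel pump fitting, 44 mm across, 36 mm high, origin under its centre; it stands among the housings.
- tape: Not part of the job, leave alone: blue roll of tape, 76 mm across, 24 mm high, origin under its centre, to the left of the chamber.
- screwdriver: Not part of the job, leave alone: green-handled screwdriver lying at the left of the work area.
- spray: Not part of the job, leave alone: white spray bottle, 52 mm across, 150 mm high, origin under its centre, standing behind the work area.
- spanner: Not part of the job, leave alone: steel spanner lying at the right edge of the work area.
Mind the look-alikes: they are no part of the job. What is shaped like the housing4 but green or turquoise is not meant.

How it is judged:
By the outcome, as a careful person would: the job done as asked, in the order asked, and still so for the second after the job is handed in, with the robot touching nothing.
Of housing1, housing2, housing3, housing4 only 2 to 4 are there at a start; the rules pass over those that are not, and their reading is None.
At some moment in a run one of housing1, housing2, housing3, housing4 may be knocked a few centimetres aside while the robot is not near it.
Once in a run the grip may slacken for a moment while it holds something.
It also fails if it takes over 208 s, if anything falls off the work surface, if the arm or the gripper's body presses on something with over 40 N, if the wrist force passes 120 N, or if a joint passes its speed limit or range.

## Working session

There is one attempt and no reset: what is moved stays moved. The work goes in short steps, Python scripts to look and compute and a tool call to move; the robot and the scene stay as the last step left them, time stands still between calls to the robot, and variables do not carry over. Pictures are saved under pics/ and viewed, and the job is handed in when it is done.

Besides the shell and the picture viewer there is one more tool, called after "Call:" in YAML: its name, and indented under it one key for each argument. move_arm: Moves the arm, as the interface text tells. Its arguments: {"type":"object","properties":{"rows":{"type":"array"},"force":{"type":"number"}},"required":["rows"]}

```bash
ls; mkdir -p pics; python3 - <<'E'
from rig import manip, viewer, finder
import cv2,numpy as np
print(manip.get_state())
for n in ["scene","top","wrist"]:
    im=viewer.get_image(n); cv2.imwrite(f"pics/{n}0.png",im[:,:,::-1]); c=viewer.get_calibration(n); print(n,np.round(c["mtx"],1).tolist(),np.round(c["R"],3).tolist(),np.round(c["t"],3).tolist())
E
```

```text
pics
{'clock': 0.0, 'qpos': array([ 1.16199949e+00,  2.76567090e-01,  1.50612957e+00, -2.57335212e-05,
        1.36068130e+00, -1.21000410e-01]), 'qd': array([ 0.00149362, -0.00235029, -0.00152129,  0.0013345 , -0.0015579 ,
        0.00043462]), 'effort': array([-5.42216258e-04, -4.16773725e+01, -2.45800531e+01, -1.10262899e-04,
        1.11321532e-02,  8.69108391e-06]), 'position': array([0.16301247, 0.55086277, 0.23045703]), 'ee_rot': array([ 0.56598876, -0.42345418,  0.56707513,  0.42281093]), 'contact_force': array([-0.10639048, -0.83514444, -0.56148749]), 'moment': array([0.01631835, 0.00946356, 0.01914752]), 'width': 0.08529748714392686}
scene [[407.6, 0.0, 256.6], [0.0, 407.6, 190.9], [0.0, 0.0, 1.0]] [[0.631, 0.775, 0.017], [0.569, -0.448, -0.689], [-0.527, 0.445, -0.724]] [-0.332, -0.233, 1.508]
top [[413.9, 0.0, 256.0], [0.0, 413.9, 188.0], [0.0, 0.0, 1.0]] [[-0.01, -1.0, -0.023], [-0.995, 0.012, -0.1], [0.101, 0.022, -0.995]] [0.018, 0.561, 1.154]
wrist [[281.4, 0.0, 258.4], [0.0, 281.4, 193.1], [0.0, 0.0, 1.0]] [[0.284, 0.959, -0.0], [0.925, -0.273, 0.264], [0.254, -0.075, -0.964]] [-0.574, -0.035, 0.378]
```

View pics/scene0.png

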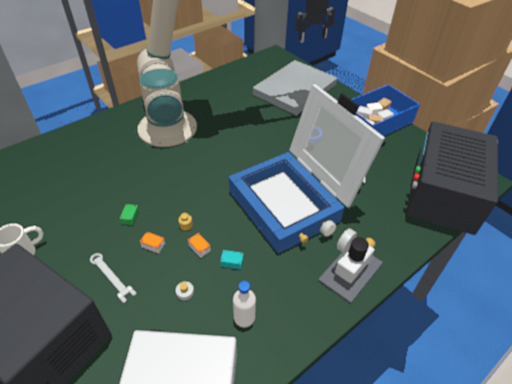

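View pics/top0.png

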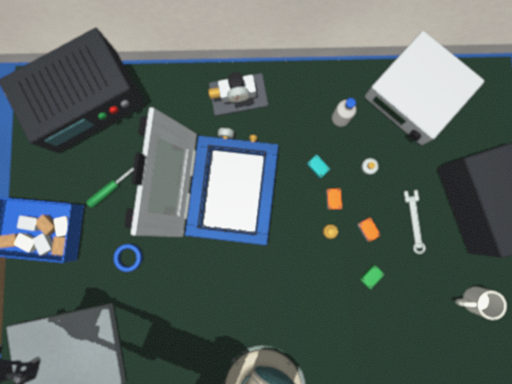

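View pics/wrist0.png

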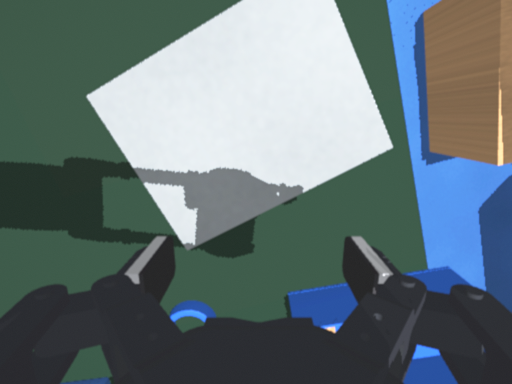

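Two orange/grey housings: top (334,199) and (369,230), scene (152,242) and (199,245). The green one (top 372,277) and the turquoise one (top 319,166) are look-alikes and don't count. I'll check this in an enlarged crop.

```bash
cat > h.py <<'E'
from rig import manip, viewer, finder
import cv2,numpy as np
from scipy.spatial.transform import Rotation as Ro
def proj(X,c):
    X=np.atleast_2d(X); r=cv2.Rodrigues(np.array(c["R"]))[0]
    return cv2.projectPoints(X.astype(float),r,np.array(c["t"],float),np.array(c["mtx"]),None)[0][:,0]
def back(px,c,z):
    px=np.atleast_2d(px); K=np.array(c["mtx"]);R=np.array(c["R"]);t=np.array(c["t"])
    C=-R.T@t; d=(np.linalg.inv(K)@np.c_[px,np.ones(len(px))].T).T@R
    s=(z-C[2])/d[:,2]; return C+d*s[:,None]
def toolR(s=None):
    s=s or manip.get_state(); q=s["ee_rot"]; return Ro.from_quat([q[1],q[2],q[3],q[0]]).as_matrix()
def delta(target,s=None):
    s=s or manip.get_state(); return np.round(toolR(s).T@(np.array(target)-s["position"])*1000,1)
def save(im,name,s=1,crop=None):
    if crop: im=im[crop[1]:crop[3],crop[0]:crop[2]]
    cv2.imwrite(f"pics/{name}.png",cv2.resize(im[:,:,::-1],None,fx=s,fy=s,interpolation=cv2.INTER_CUBIC))
E
python3 - <<'E'
from h import *
c=viewer.get_calibration("top")
im=viewer.get_image("top"); save(im,"crop1",4,(290,140,440,290))
for n in ["housing1","weight","pump_head"]:
    for d in finder.trace(n,"top"):
        m=d["mask"].astype(np.uint8); r=cv2.minAreaRect(np.argwhere(m)[:,::-1].astype(np.float32))
        col=im[d["mask"]].mean(0).round()
        bx=back(cv2.boxPoints(r),c,.028)
        print(n,round(d["score"],2),np.round(d["centre"],1),r,col,m.sum(),back(d["centre"],c,.028).round(3),bx[:,:2].round(3).tolist())
d=finder.trace("chamber","top")
for x in d:
    print("ch",x["score"],x["centre"])
ov=im.copy(); ov[d[0]["mask"]]=ov[d[0]["mask"]]//2+[127,0,0]
save(ov.astype(np.uint8),"chmask",4,(110,90,290,260))
save(im,"ch1",4,(110,90,290,260))
print(toolR().round(3))
E
```

```text
housing1 0.84 [374.7 275.9] ((371.75, 275.75), (14.849242210388184, 19.798988342285156), 45.0) [ 72. 173.  95.] 301 [[ 0.312 -0.315  0.028]] [[0.308, -0.273], [0.346, -0.313], [0.317, -0.341], [0.279, -0.301]]
housing1 0.75 [317.1 167.8] ((318.07061767578125, 165.58236694335938), (20.06606674194336, 14.968201637268066), 49.398704528808594) [ 62. 187. 183.] 297 [[ 0.617 -0.163  0.028]] [[0.632, -0.132], [0.66, -0.165], [0.615, -0.201], [0.588, -0.168]]
housing1 0.68 [336.1 196.2] ((334.0099182128906, 198.09898376464844), (19.900745391845703, 13.731513977050781), 84.2894058227539) [231. 141.  65.] 275 [[ 0.535 -0.215  0.028]] [[0.556, -0.188], [0.56, -0.226], [0.503, -0.23], [0.5, -0.192]]
housing1 0.56 [370.7 166.5] ((369.6000061035156, 165.7000274658203), (14.310833930969238, 15.652474403381348), 63.43495178222656) [200. 199. 178.] 193 [[ 0.619 -0.316  0.028]] [[0.63, -0.284], [0.65, -0.325], [0.613, -0.341], [0.593, -0.301]]
housing1 0.5 [368.5 230.6] ((368.6424560546875, 228.9585418701172), (21.738431930541992, 14.828202247619629), 59.74356460571289) [220. 136.  66.] 318 [[ 0.437 -0.303  0.028]] [[0.458, -0.271], [0.478, -0.307], [0.426, -0.336], [0.405, -0.299]]
housing1 0.35 [344.9 114.4] ((344.548828125, 110.93904113769531), (17.959983825683594, 29.204496383666992), 38.65980911254883) [152. 160. 173.] 426 [[ 0.772 -0.247  0.028]] [[0.766, -0.2], [0.833, -0.254], [0.799, -0.294], [0.732, -0.239]]
pump_head 0.59 [370.  166.5] ((369.5, 165.5), (15.0, 15.0), 90.0) [197. 196. 176.] 202 [[ 0.619 -0.314  0.028]] [[0.644, -0.292], [0.643, -0.335], [0.6, -0.333], [0.601, -0.291]]
ch 0.87 [200.5, 184.4]
ch 0.55 [121.1, 255.1]
[[-0.    -0.959  0.284]
 [-0.     0.284  0.959]
 [-1.     0.    -0.   ]]
```

View pics/crop1.png

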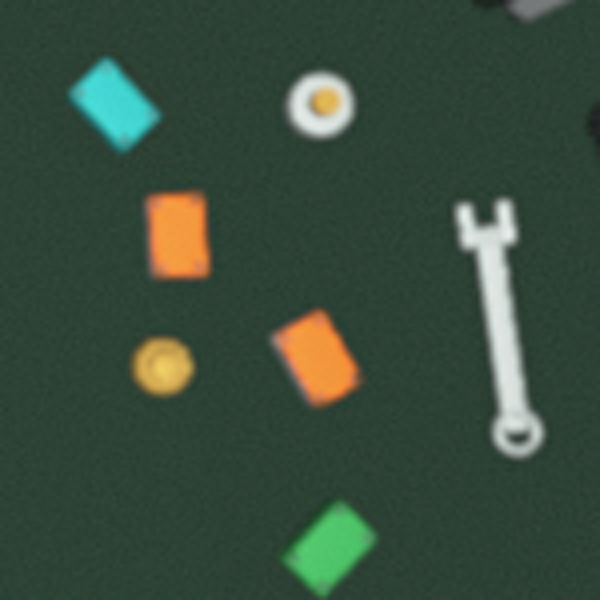

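View pics/ch1.png

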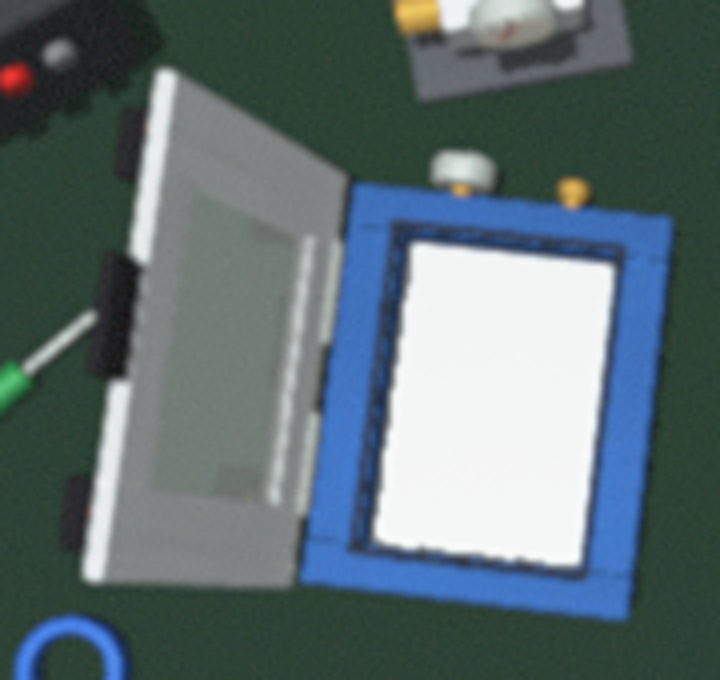

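View pics/chmask.png

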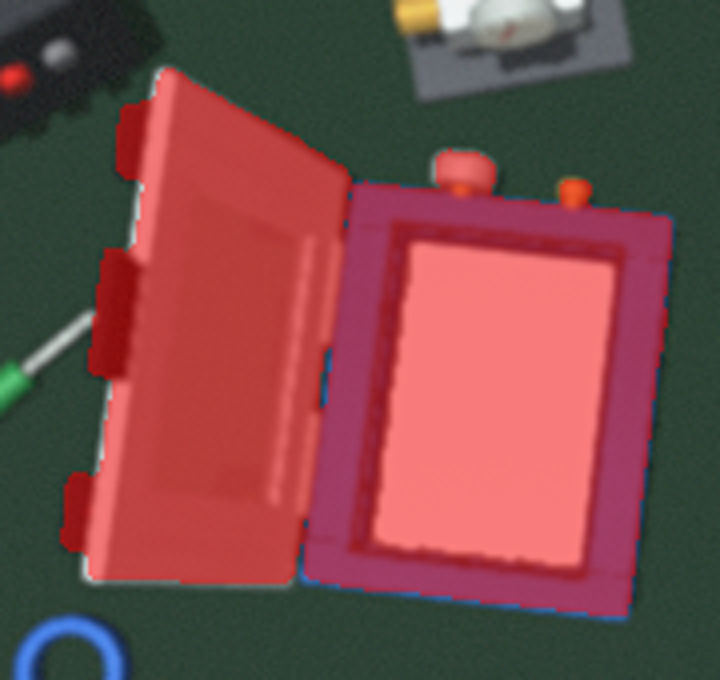

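The crop confirms the two orange-covered grey boxes at top (334,199) and (369,230) are the ones meant. The green and turquoise look-alikes stay put. Next I'll fit the chamber pose, lid angle and housing poses.

```bash
cat >> h.py <<'E'
def orange(im):
    hsv=cv2.cvtColor(im,cv2.COLOR_RGB2HSV)
    return cv2.inRange(hsv,(7,140,120),(17,255,255))
def housings(cam,z=.028,lo=60,im=None):
    c=viewer.get_calibration(cam)
    if im is None: im=viewer.get_image(cam)
    m=orange(im); n,l,st,ce=cv2.connectedComponentsWithStats(m); out=[]
    for i in range(1,n):
        if st[i,4]<lo: continue
        cn=cv2.findContours((l==i).astype(np.uint8),0,2)[0][0].reshape(-1,2).astype(float)
        w=back(cn,c,z)[:,:2].astype(np.float32); r=cv2.minAreaRect(w*1000)
        b=cv2.boxPoints(r); e0,e1=b[1]-b[0],b[2]-b[1]; e=e0 if np.hypot(*e0)>np.hypot(*e1) else e1
        yaw=(np.arctan2(e[1],e[0])+np.pi/2)%np.pi-np.pi/2
        out.append((np.round(ce[i],1).tolist(),back(ce[i],c,z)[0,:2].round(4).tolist(),round(float(yaw),3),np.round(r[1],0),int(st[i,4])))
    return out
E
python3 - <<'E'
from h import *
from scipy.optimize import least_squares
for cam in ["top","scene"]:
    for o in housings(cam): print(cam,o)
c=viewer.get_calibration("top")
uv=np.array([(673,214),(629,619),(350,183),(302,582),(395,224),(622,246),(583,577),(352,547)],float)
px=np.array([110,90])+(uv+.5)/4-.5
# image up = +x, left = +y
L=np.array([(140,-112.5),(-140,-112.5),(140,112.5),(-140,112.5),(110,75),(110,-75),(-110,-75),(-110,75)])/1000
W=back(px,c,.066)
f=lambda p:(Ro.from_euler('z',p[2]).as_matrix()[:2,:2]@L.T).T+p[:2]-W[:,:2]
r=least_squares(lambda p:f(p).ravel(),[.5,.1,0]); print(r.x.round(4),(f(r.x)*1000).round(1))
E
```

```text
top ([334.6, 198.4], [0.529, -0.2106], -0.012, array([40., 60.]), 293)
top ([369.6, 229.0], [0.4415, -0.306], 0.498, array([61., 39.]), 289)
scene ([151.5, 239.5], [0.4386, -0.3033], 0.525, array([58., 40.]), 242)
scene ([198.8, 242.5], [0.528, -0.2073], 0.051, array([58., 36.]), 231)
[ 0.5559  0.0788 -0.1211] [[-1.4  1.2]
 [ 0.7  0.8]
 [ 0.3 -1.8]
 [ 0.6  0.2]
 [-4.3 -3.6]
 [-4.5  6.2]
 [ 6.2  3.3]
 [ 2.3 -6.3]]
```

```bash
cat >> h.py <<'E'
def plan(target,jaw=None):
    s=manip.get_state();R=toolR(s); a=np.arctan2(R[1,2],R[0,2])
    d=delta(target,s); t=0
    if jaw is not None:
        t=-((jaw-a+np.pi/2)%np.pi-np.pi/2)
    print("t",round(s["clock"],2),"pos",s["position"].round(4),"jaw",round(a,3),"q6",round(s["qpos"][5],2),"w",round(s["width"],4),"F",s["contact_force"].round(1),"-> shift",d,"turn",round(t,3),"rows",round(np.linalg.norm(d)/41.7,1))
CH=np.array([.556,.0788]);CY=-.121
def ch(x,y,z):
    c,s_=np.cos(CY),np.sin(CY); return [CH[0]+c*x-s_*y,CH[1]+s_*x+c*y,z]
E
python3 -c "
from h import *
plan([.28,.2,.231],1.6)"
```

```text
t 0.5 pos [0.1632 0.5513 0.2313] jaw 1.283 q6 -0.12 w 0.0854 F [-0.  -0.2  0.8] -> shift [ 3.000e-01 -2.117e+02 -3.037e+02] turn -0.317 rows 8.9
```

Call:
move_arm:
  rows:
    - [[0,-212,-304],-0.32,85]
    - [[0,-212,-304],-0.32,85]
    - [[0,-212,-304],-0.32,85]
    - [[0,-212,-304],-0.32,85]
    - [[0,-212,-304],-0.32,85]
    - [[0,-212,-304],-0.32,85]
    - [[0,-212,-304],-0.32,85]
    - [[0,-212,-304],-0.32,85]
  force: 50

```text
clock: 1.17
position: [0.2684, 0.2334, 0.2316]
ee_rot: [-0.492, 0.508, -0.491, -0.508]
contact_force: [1.5, 1.0, 0.4]
width: 0.0853
```

```bash
python3 -c "
from h import *
plan([.45,-.15,.2],1.6)"
```

```text
t 1.17 pos [0.2684 0.2334 0.2316] jaw 1.604 q6 -1.08 w 0.0853 F [1.5 1.  0.4] -> shift [  31.6 -168.6 -389.2] turn 0.004 rows 10.2
```

Call:
move_arm:
  rows:
    - [[30,-170,-390],0,85]
    - [[30,-170,-390],0,85]
    - [[30,-170,-390],0,85]
    - [[30,-170,-390],0,85]
    - [[30,-170,-390],0,85]
    - [[30,-170,-390],0,85]
    - [[30,-170,-390],0,85]
    - [[30,-170,-390],0,85]

```text
clock: 1.83
position: [0.4113, -0.0676, 0.2084]
ee_rot: [-0.493, 0.509, -0.491, -0.508]
contact_force: [0.6, 0.3, -0.9]
width: 0.0854
```

```bash
python3 -c "
from h import *
plan([.528,-.209,.11],1.6)"
```

```text
t 1.83 pos [ 0.4113 -0.0676  0.2084] jaw 1.603 q6 -1.93 w 0.0854 F [ 0.6  0.3 -0.9] -> shift [  98.6 -111.8 -145.1] turn 0.003 rows 5.0
```

Call:
move_arm:
  rows:
    - [[80,-112,-145],0,85]
    - [[80,-112,-145],0,85]
    - [[80,-112,-145],0,85]
    - [[80,-112,-145],0,85]
    - [[80,-112,-145],0,85]
    - [[80,-112,-145],0,85]
    - [[80,-112,-145],0,85]

```text
clock: 2.42
position: [0.5283, -0.21, 0.127]
ee_rot: [0.493, -0.507, 0.492, 0.508]
contact_force: [-0.5, 0.6, -0.5]
width: 0.085
```

```bash
python3 - <<'E'
from h import *
im=viewer.get_image("wrist"); save(im,"w1")
for o in housings("wrist",im=im,lo=200): print(o)
plan([.528,-.209,.11],1.6)
E
```

```text
([143.5, 82.3], [0.4382, -0.3046], 0.503, array([57., 37.]), 275)
([258.6, 200.9], [0.5355, -0.2085], 0.053, array([56., 37.]), 1531)
t 2.47 pos [ 0.5277 -0.2089  0.1279] jaw 1.602 q6 -2.1 w 0.0848 F [-0.6  0.6 -1.3] -> shift [17.9 -0.3 -0.2] turn 0.002 rows 0.4
```

View pics/w1.png

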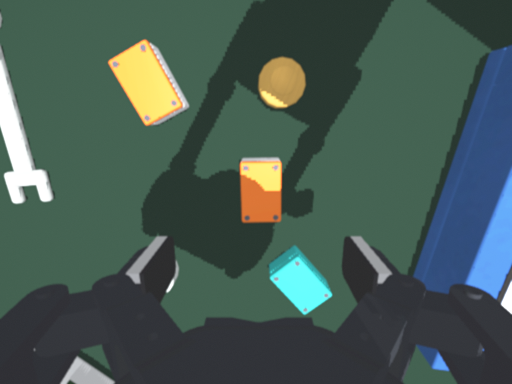

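Wrist view: target housing at (261,192), half in shadow. Second housing at (148,82), brass weight at (282,82), turquoise look-alike at (300,280).

```bash
python3 - <<'E'
from h import *
c=viewer.get_calibration("wrist")
w=back([(240.5,166),(281,166),(282,222),(242,222)],c,.028); print(w.round(4).tolist(),w.mean(0))
plan([.528,-.209,.004],1.6)
plan([w[:,0].mean(),w[:,1].mean(),.004],1.58)
E
```

```text
[[0.5041, -0.2252, 0.028], [0.503, -0.1899, 0.028], [0.5551, -0.1862, 0.028], [0.5563, -0.2231, 0.028]] [ 0.52963059 -0.20609247  0.028     ]
t 2.47 pos [ 0.5277 -0.2089  0.1279] jaw 1.602 q6 -2.1 w 0.0848 F [-0.6  0.6 -1.3] -> shift [123.9  -0.2  -0.3] turn 0.002 rows 3.0
t 2.47 pos [ 0.5277 -0.2089  0.1279] jaw 1.602 q6 -2.1 w 0.0848 F [-0.6  0.6 -1.3] -> shift [123.9  -2.    2.5] turn 0.022 rows 3.0
```

Call:
move_arm:
  rows:
    - [[40,-1,1.5],0,85]
    - [[80,-1,1.5],0,85]
    - [[105,-1,1.5],0,85]
    - [[120,-1,1.5],0,85]
    - [[123,-1,1.5],0,85]
    - [[123,-1,1.5],0,85]
    - [[123,-1,1.5],0,25]
    - [[123,-1,1.5],0,25]

```text
clock: 3.13
position: [0.5299, -0.2074, 0.0069]
ee_rot: [-0.493, 0.509, -0.491, -0.507]
contact_force: [0.7, 0.3, 0.5]
width: 0.0636
```

Call:
move_arm:
  rows:
    - [[0,0,0],0,25]
    - [[0,0,0],0,25]
    - [[0,0,0],0,25]
    - [[0,0,0],0,25]
    - [[0,0,0],0,25]
    - [[0,0,0],0,25]

```text
clock: 3.63
position: [0.5311, -0.208, 0.0087]
ee_rot: [-0.493, 0.51, -0.491, -0.506]
contact_force: [-0.3, 0.3, 7.9]
width: 0.0347
```

```bash
python3 -c "
from h import *
plan(ch(50,0,.15) if 0 else ch(.05,0,.15),1.5708+CY)"
```

```text
t 3.63 pos [ 0.5311 -0.208   0.0087] jaw 1.603 q6 -2.1 w 0.0347 F [-0.3  0.3  7.9] -> shift [-141.2  -84.4  278. ] turn 0.153 rows 7.7
```

Call:
move_arm:
  rows:
    - [[-42,0,0],0,25]
    - [[-84,0,0],0,25]
    - [[-126,-20,20],0.05,25]
    - [[-141,-40,55],0.15,25]
    - [[-141,-60,95],0.15,25]
    - [[-141,-84,135],0.15,25]
    - [[-141,-84,175],0.15,25]
    - [[-141,-84,215],0.15,25]

```text
clock: 4.3
position: [0.6088, -0.0009, 0.1504]
ee_rot: [0.531, -0.472, 0.527, 0.467]
contact_force: [-0.1, 0.5, -1.8]
width: 0.0348
```

```bash
python3 -c "
from h import *
plan(ch(.05,0,.12),1.5708+CY)"
```

```text
t 4.3 pos [ 0.6088 -0.0009  0.1504] jaw 1.452 q6 -1.57 w 0.0348 F [-0.1  0.5 -1.8] -> shift [30.3 12.2 72.8] turn 0.002 rows 1.9
```

Call:
move_arm:
  rows:
    - [[0,6,40],0,25]
    - [[10,12,73],0,25]
    - [[25,12,73],0,25]
    - [[30,12,73],0,25]
    - [[30,12,73],0,25]

```text
clock: 4.72
position: [0.6045, 0.073, 0.1188]
ee_rot: [0.53, -0.472, 0.528, 0.468]
contact_force: [0.3, -0.4, 0.3]
width: 0.0348
```

```bash
python3 - <<'E'
from h import *
im=viewer.get_image("wrist"); save(im,"w2")
plan(ch(.05,0,.030),1.5708+CY)
E
```

```text
t 4.77 pos [0.6054 0.0723 0.1198] jaw 1.452 q6 -1.44 w 0.0352 F [ 0.4  0.4 -0.7] -> shift [89.8  0.5  0.6] turn 0.002 rows 2.2
```

View pics/w2.png

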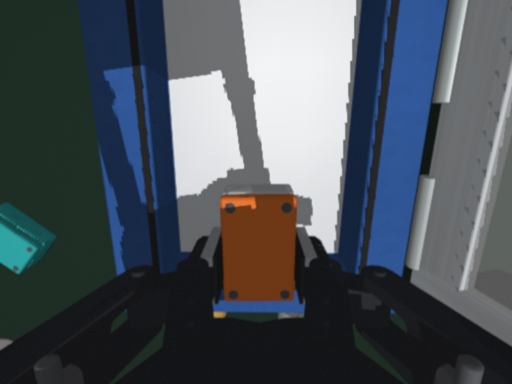

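The held housing is at (258,245), in line with the white cavity floor and square to its walls. Lowering it.

Call:
move_arm:
  rows:
    - [[40,0,0],0,25]
    - [[70,0,0],0,25]
    - [[85,0,0],0,25]
    - [[91,0,0],0,25]
    - [[91,0,0],0,25]

```text
clock: 5.18
position: [0.6059, 0.0706, 0.0285]
ee_rot: [0.53, -0.471, 0.528, 0.467]
contact_force: [0.1, -0.0, -0.5]
width: 0.035
```

Call:
move_arm:
  rows:
    - [[1,0,0],0,25]
    - [[1,0,0],0,60]
    - [[1,0,0],0,60]
    - [[1,0,0],0,60]
    - [[1,0,0],0,60]
    - [[-40,0,0],0,60]
    - [[-80,0,0],0,60]
    - [[-120,0,0],0,60]

```text
clock: 5.85
position: [0.6046, 0.0711, 0.1496]
ee_rot: [0.53, -0.471, 0.529, 0.467]
contact_force: [1.2, 0.5, 0.7]
width: 0.0601
```

```bash
python3 - <<'E'
from h import *
im=viewer.get_image("wrist"); save(im,"w3")
plan([.44,-.305,.15],1.5708+.505)
E
```

```text
t 5.9 pos [0.61   0.0712 0.1591] jaw 1.45 q6 -1.44 w 0.0597 F [3.  0.2 4.9] -> shift [   6.3  123.6 -393.9] turn -0.626 rows 9.9
```

View pics/w3.png

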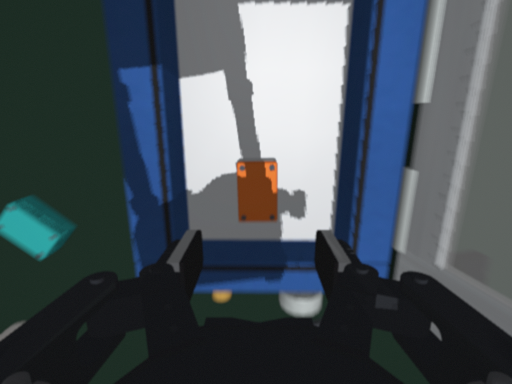

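The first housing lies flat on the chamber floor at (258,190). For the second one I'll take the half-turn-equivalent grasp, because the direct one would exceed the last joint's range.

Call:
move_arm:
  rows:
    - [[6,0,-42],0.12,85]
    - [[6,20,-84],0.24,85]
    - [[6,40,-125],0.37,85]
    - [[6,60,-165],0.5,85]
    - [[6,70,-200],0.62,85]
    - [[6,80,-240],0.75,85]
    - [[6,90,-280],0.87,85]
    - [[6,105,-320],1.0,85]

```text
clock: 6.57
position: [0.4701, -0.2299, 0.1513]
ee_rot: [0.697, -0.162, 0.681, 0.156]
contact_force: [1.3, -1.4, -0.1]
width: 0.0852
```

```bash
python3 - <<'E'
from h import *
plan([.44,-.305,.15],-1.5708+.505)
E
```

```text
t 6.57 pos [ 0.4701 -0.2299  0.1513] jaw 0.455 q6 -1.05 w 0.0852 F [ 1.3 -1.4 -0.1] -> shift [  0.9 -54.3 -60. ] turn 1.52 rows 1.9
```

Call:
move_arm:
  rows:
    - [[0,-54,-60],0.12,85]
    - [[0,-54,-60],0.25,85]
    - [[0,-54,-60],0.37,85]
    - [[0,-54,-60],0.5,85]
    - [[0,-54,-60],0.62,85]
    - [[0,-54,-60],0.75,85]
    - [[0,-54,-60],0.87,85]
    - [[0,-54,-60],1.0,85]

```text
clock: 7.23
position: [0.4399, -0.3048, 0.1511]
ee_rot: [0.689, 0.192, 0.672, -0.19]
contact_force: [-0.1, 1.4, 0.1]
width: 0.0853
```

Call:
move_arm:
  rows:
    - [[0,0,0],0.12,85]
    - [[0,0,0],0.25,85]
    - [[0,0,0],0.37,85]
    - [[0,0,0],0.5,85]
    - [[0,0,0],0.52,85]
    - [[0,0,0],0.52,85]

```text
clock: 7.73
position: [0.44, -0.3048, 0.1513]
ee_rot: [0.617, 0.362, 0.601, -0.356]
contact_force: [0.4, 0.1, -0.3]
width: 0.0851
```

```bash
python3 - <<'E'
from h import *
im=viewer.get_image("wrist"); save(im,"w4")
for o in housings("top"): print(o)
plan([.44,-.305,.004],-1.5708+.505)
E
```

```text
([236.5, 172.4], [0.607, 0.0677], -0.013, array([32., 49.]), 195)
([367.7, 226.6], [0.4483, -0.3011], 0.624, array([38., 33.]), 144)
t 7.83 pos [ 0.4399 -0.3048  0.1512] jaw -1.065 q6 0.31 w 0.0848 F [0.3 0.1 0.5] -> shift [147.2  -2.9  -2.1] turn 0.001 rows 3.5
```

View pics/w4.png

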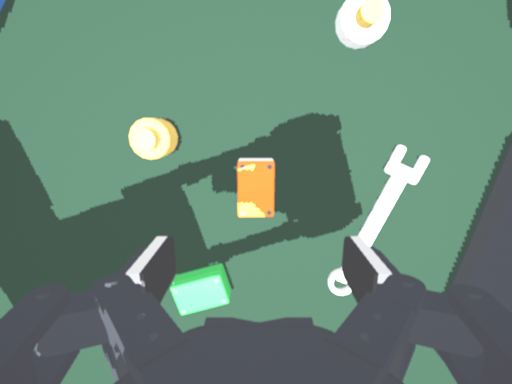

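The housing is at (256,190), square to the jaws. The green look-alike (200,290) and the spanner (360,260) are clear of the fingers' path.

```bash
python3 - <<'E'
from h import *
c=viewer.get_calibration("wrist")
w=back([(237.5,163),(274.5,163),(275,217),(237,217)],c,.028); print(w.round(4).tolist())
plan([w[:,0].mean(),w[:,1].mean(),.007],-1.5708+.505)
E
```

```text
[[0.4544, -0.2766, 0.028], [0.4715, -0.3076, 0.028], [0.4245, -0.3351, 0.028], [0.4062, -0.3016, 0.028]]
t 7.83 pos [ 0.4399 -0.3048  0.1512] jaw -1.065 q6 0.31 w 0.0848 F [0.3 0.1 0.5] -> shift [144.2  -3.7  -2.3] turn 0.001 rows 3.5
```

Call:
move_arm:
  rows:
    - [[40,-2,-1],0,85]
    - [[80,-2,-1],0,85]
    - [[120,-2,-1],0,85]
    - [[138,-2,-1],0,85]
    - [[144,-2,-1],0,85]
    - [[144,-2,-1],0,85]
    - [[144,-2,-1],0,25]
    - [[144,-2,-1],0,25]

```text
clock: 8.5
position: [0.4425, -0.3067, 0.0089]
ee_rot: [0.619, 0.362, 0.6, -0.356]
contact_force: [-0.2, 0.2, 0.1]
width: 0.0634
```

Call:
move_arm:
  rows:
    - [[0,0,0],0,25]
    - [[0,0,0],0,25]
    - [[0,0,0],0,25]
    - [[0,0,0],0,25]
    - [[0,0,0],0,25]
    - [[-40,0,0],0,25]
    - [[-80,0,0],0,25]
    - [[-120,0,0],0,25]

```text
clock: 9.17
position: [0.4388, -0.3054, 0.1305]
ee_rot: [0.619, 0.362, 0.6, -0.356]
contact_force: [0.3, 0.2, -1.6]
width: 0.0347
```

```bash
python3 - <<'E'
from h import *
plan(ch(-.05,-.2,.15),-1.5708+CY)
plan(ch(-.05,0,.15),-1.5708+CY)
E
```

```text
t 9.17 pos [ 0.4388 -0.3054  0.1305] jaw -1.065 q6 0.31 w 0.0347 F [ 0.3  0.2 -1.6] -> shift [ -19.6  131.4 -146.2] turn 0.627 rows 4.7
t 9.17 pos [ 0.4388 -0.3054  0.1305] jaw -1.065 q6 0.31 w 0.0347 F [ 0.3  0.2 -1.6] -> shift [ -20.3  248.8 -308.2] turn 0.627 rows 9.5
```

Call:
move_arm:
  rows:
    - [[-20,26,-32],0.1,25]
    - [[-20,52,-64],0.2,25]
    - [[-20,78,-96],0.3,25]
    - [[-20,104,-128],0.4,25]
    - [[-20,130,-160],0.5,25]
    - [[-20,156,-192],0.6,25]
    - [[-20,182,-224],0.63,25]
    - [[-20,208,-256],0.63,25]

```text
clock: 9.83
position: [0.4952, 0.017, 0.1507]
ee_rot: [0.476, 0.536, 0.459, -0.524]
contact_force: [0.7, 0.1, -1.3]
width: 0.0354
```

```bash
python3 - <<'E'
from h import *
plan(ch(-.05,0,.12),-1.5708+CY)
E
```

```text
t 9.83 pos [0.4952 0.017  0.1507] jaw -1.696 q6 1.59 w 0.0354 F [ 0.7  0.1 -1.3] -> shift [ 30.6   1.7 -68.8] turn -0.004 rows 1.8
```

Call:
move_arm:
  rows:
    - [[0,1,-40],0,25]
    - [[10,2,-69],0,25]
    - [[25,2,-69],0,25]
    - [[30,2,-69],0,25]
    - [[30,2,-69],0,25]

```text
clock: 10.25
position: [0.5053, 0.0851, 0.1197]
ee_rot: [0.476, 0.535, 0.46, -0.525]
contact_force: [-0.9, 0.4, -0.6]
width: 0.0347
```

```bash
python3 - <<'E'
from h import *
im=viewer.get_image("wrist"); save(im,"w5")
plan(ch(-.05,0,.029),-1.5708+CY)
E
```

```text
t 10.3 pos [0.506  0.0846 0.1204] jaw -1.696 q6 1.74 w 0.0344 F [-0.3 -0.2 -0.9] -> shift [91.4 -2.2 -0.6] turn -0.004 rows 2.2
```

View pics/w5.png

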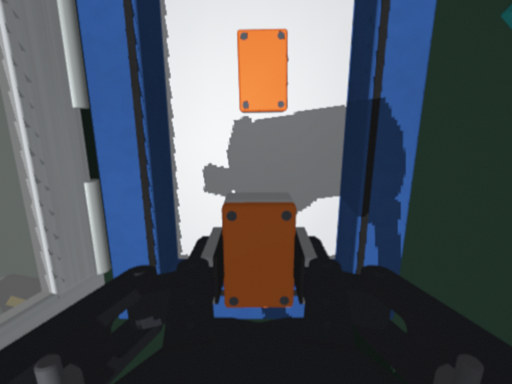

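The second housing is held at (258,250), and the first lies on the floor at (262,70), well clear of it. Lowering.

Call:
move_arm:
  rows:
    - [[40,-2,0],0,25]
    - [[70,-2,0],0,25]
    - [[85,-2,0],0,25]
    - [[91,-2,0],0,25]
    - [[91,-2,0],0,25]

```text
clock: 10.72
position: [0.5064, 0.0829, 0.0298]
ee_rot: [0.475, 0.536, 0.459, -0.526]
contact_force: [0.6, 0.0, -0.9]
width: 0.0347
```

Call:
move_arm:
  rows:
    - [[1,0,0],0,25]
    - [[1,0,0],0,60]
    - [[1,0,0],0,60]
    - [[1,0,0],0,60]
    - [[1,0,0],0,60]
    - [[-40,0,0],0,60]
    - [[-80,0,0],0,60]
    - [[-120,0,0],0,60]

```text
clock: 11.38
position: [0.5025, 0.0839, 0.1508]
ee_rot: [0.475, 0.535, 0.459, -0.526]
contact_force: [0.8, -0.4, -0.3]
width: 0.06
```

```bash
python3 - <<'E'
from h import *
im=viewer.get_image("wrist"); save(im,"w6")
im=viewer.get_image("scene"); save(im,"s2")
plan(ch(-.25,0.05,.22),-1.5708+CY)
E
```

```text
t 11.48 pos [0.5081 0.0842 0.1565] jaw -1.698 q6 1.74 w 0.0603 F [0.4 0.2 0.4] -> shift [ -71.9 -199.3  -49.1] turn -0.006 rows 5.2
```

View pics/w6.png

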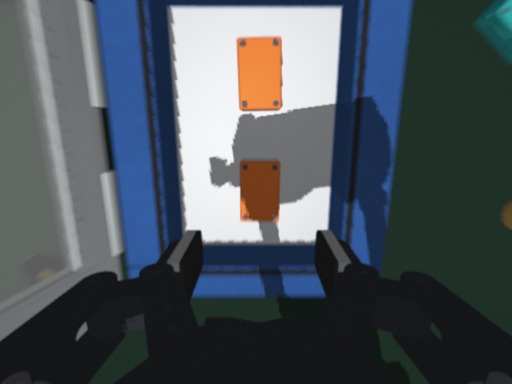

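View pics/s2.png

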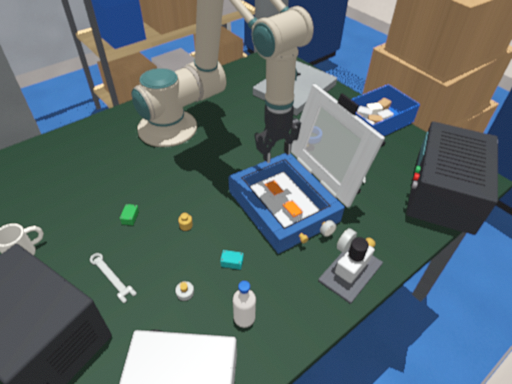

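Both housings lie flat and apart on the floor (w6: 260,75 and 260,190), and the scene view agrees. Next I'll estimate the lid angle and plan the push.

```bash
cat >> h.py <<'E'
def lidp(x,r,n,th):
    # point on lid: x along hinge, r from hinge, n height above underside
    y=.1175-r*np.cos(th)+n*np.sin(th); z=.0665+r*np.sin(th)+n*np.cos(th)
    return ch(x,y,z)
E
python3 - <<'E'
from h import *
c=viewer.get_calibration("wrist"); s=manip.get_state()
C=-np.array(c["R"]).T@np.array(c["t"]); print("cam in tool",toolR(s).T@(C-s["position"]))
im=viewer.get_image("scene"); cs=viewer.get_calibration("scene")
im0=cv2.imread("pics/top0.png")[:,:,::-1]; ct=viewer.get_calibration("top")
for th in (1.65,1.75,1.85,1.95):
    P=[lidp(x,r,0,th) for x,r in((-.145,0),(-.145,.235),(.145,.235),(.145,0))]
    col={1.65:(255,0,0),1.75:(255,255,0),1.85:(0,255,0),1.95:(255,0,255)}[th]
    im=cv2.polylines(im.copy(),[np.round(proj(P,cs)).astype(np.int32)],True,col)
    im0=cv2.polylines(im0.copy(),[np.round(proj(P,ct)).astype(np.int32)],True,col)
save(np.hstack([cv2.resize(im[60:260,200:400],None,fx=2,fy=2,interpolation=0),cv2.resize(im0[90:290,110:310],None,fx=2,fy=2,interpolation=0)]),"lid")
plan([.34,.12,.2])
E
```

```text
cam in tool [-0.14349017  0.06719737  0.00032629]
t 11.53 pos [0.5059 0.0841 0.1535] jaw -1.698 q6 1.74 w 0.0601 F [ 0.7  0.  -0.4] -> shift [ -52.6 -167.4  -14.5] turn 0 rows 4.2
```

View pics/lid.png

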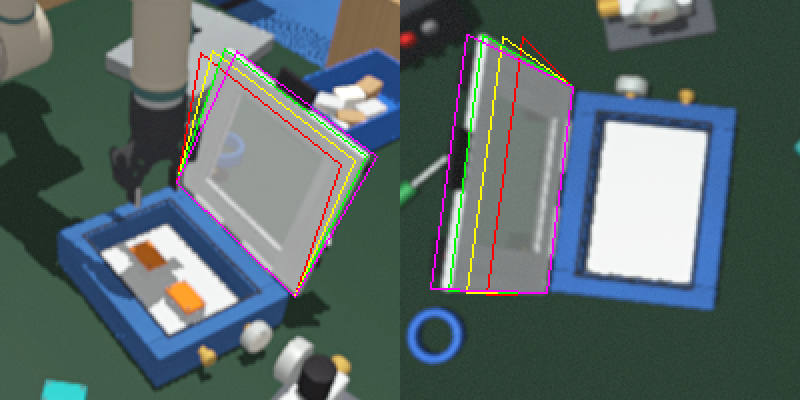

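Lid angle is about 1.86 rad; the green/magenta outlines bracket it and the chamber outline fits. I'll go round the near side to behind the lid.

Call:
move_arm:
  rows:
    - [[-40,-20,-2],0,20]
    - [[-80,-40,-4],-0.1,0]
    - [[-110,-80,-7],-0.2,0]
    - [[-140,-115,-10],-0.32,0]
    - [[-170,-150,-12],-0.45,0]
    - [[-190,-168,-14],-0.57,0]
    - [[-200,-168,-14],-0.7,0]
    - [[-200,-168,-14],-0.8,0]

```text
clock: 12.2
position: [0.3329, 0.1214, 0.3502]
ee_rot: [0.652, 0.309, 0.624, -0.3]
contact_force: [1.2, -0.3, -0.1]
width: 0.0001
```

```bash
python3 - <<'E'
from h import *
plan([.32,.40,.36],1.45)
E
```

```text
t 12.2 pos [0.3329 0.1214 0.3502] jaw -0.891 q6 1.06 w 0.0001 F [ 1.2 -0.3 -0.1] -> shift [ -11.9  165.6 -224.4] turn 0.801 rows 6.7
```

Call:
move_arm:
  rows:
    - [[-10,25,-34],-0.12,0]
    - [[-10,50,-67],-0.25,0]
    - [[-10,75,-101],-0.37,0]
    - [[-10,100,-135],-0.5,0]
    - [[-10,125,-168],-0.62,0]
    - [[-10,150,-202],-0.75,0]
    - [[-10,166,-224],-0.87,0]
    - [[-10,166,-224],-1.0,0]

```text
clock: 12.87
position: [0.3198, 0.4055, 0.3549]
ee_rot: [0.719, -0.043, 0.693, 0.037]
contact_force: [-0.2, 0.3, -0.3]
width: 0.0
```

```bash
python3 - <<'E'
from h import *
plan(ch(0,.31,.36),1.45)
E
```

```text
t 12.87 pos [0.3198 0.4055 0.3549] jaw 0.114 q6 0.67 w 0.0 F [-0.2  0.3 -0.3] -> shift [  5.  -49.8 269.7] turn -1.336 rows 6.6
```

Call:
move_arm:
  rows:
    - [[0,-8,40],-0.12,0]
    - [[0,-16,80],-0.25,0]
    - [[0,-24,120],-0.37,0]
    - [[0,-32,160],-0.5,0]
    - [[0,-40,200],-0.62,0]
    - [[0,-48,240],-0.75,0]
    - [[0,-50,270],-0.87,0]
    - [[0,-50,270],-1.0,0]

```text
clock: 13.53
position: [0.5998, 0.385, 0.3594]
ee_rot: [0.611, -0.38, 0.593, 0.362]
contact_force: [-0.6, -0.4, -1.5]
width: 0.0001
```

```bash
python3 - <<'E'
from h import *
plan(ch(0,.29,.29),1.45)
save(viewer.get_image("scene"),"s3"); save(viewer.get_image("top"),"t3")
E
```

```text
t 13.53 pos [0.5998 0.385  0.3594] jaw 1.104 q6 -0.62 w 0.0001 F [-0.6 -0.4 -1.5] -> shift [ 69.2   2.  -20.9] turn -0.346 rows 1.7
```

View pics/s3.png

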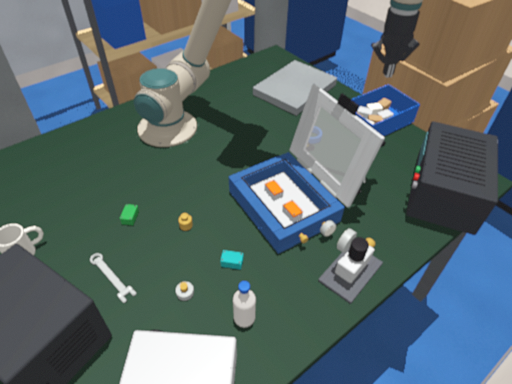

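The gripper is behind the lid, above the tab, and both housings are in the chamber (274,188 and 293,210). Lowering to tab height.

Call:
move_arm:
  rows:
    - [[35,1,-5],-0.12,0]
    - [[69,2,-10],-0.25,0]
    - [[69,2,-20],-0.35,0]
    - [[69,2,-20],-0.35,0]

```text
clock: 13.97
position: [0.5827, 0.3667, 0.2886]
ee_rot: [0.533, -0.478, 0.526, 0.46]
contact_force: [0.4, 0.1, 1.5]
width: -0.0001
```

```bash
python3 - <<'E'
from h import *
for y,z in ((.24,.29),(.2,.29),(.16,.29)): plan(ch(0,y,z),1.45)
E
```

```text
t 13.97 pos [0.5827 0.3667 0.2886] jaw 1.449 q6 -0.98 w -0.0001 F [0.4 0.1 1.5] -> shift [ -0.7  -8.3 -49. ] turn -0.001 rows 1.2
t 13.97 pos [0.5827 0.3667 0.2886] jaw 1.449 q6 -0.98 w -0.0001 F [0.4 0.1 1.5] -> shift [ -0.3  -8.3 -89. ] turn -0.001 rows 2.1
t 13.97 pos [0.5827 0.3667 0.2886] jaw 1.449 q6 -0.98 w -0.0001 F [0.4 0.1 1.5] -> shift [   0.    -8.3 -129. ] turn -0.001 rows 3.1
```

Call:
move_arm:
  rows:
    - [[0,-4,-20],0,0]
    - [[0,-8,-40],0,0]
    - [[0,-8,-55],0,0]
    - [[0,-8,-70],0,0]
    - [[0,-8,-85],0,0]
    - [[0,-8,-100],0,0]
    - [[0,-8,-115],0,0]
    - [[0,-8,-130],0,0]

```text
clock: 14.63
position: [0.575, 0.2366, 0.2923]
ee_rot: [0.535, -0.477, 0.524, 0.46]
contact_force: [-1.1, 4.6, 13.3]
width: -0.0001
```

```bash
cat >> h.py <<'E'
def chpos():
    s=manip.get_state(); d=s["position"][:2]-CH; c,q=np.cos(CY),np.sin(CY)
    return np.array([c*d[0]+q*d[1],-q*d[0]+c*d[1],s["position"][2]]).round(4)
E
python3 - <<'E'
from h import *
save(viewer.get_image("scene"),"s4"); print(chpos(),manip.get_state()["contact_force"])
r=.225
p0=chpos()
for th in (1.5,1.4,1.3,1.2,1.1,1.0,.9,.8,.7,.6,.5,.4,.3,.2,.1,0): 
    y=.1175-r*np.cos(th)+.012*np.sin(th)+.015; z=.0665+r*np.sin(th)+.012*np.cos(th)
    print(th,"dx",round((p0[2]-z)*1000),"dz",round((y-p0[1])*1000))
E
```

```text
[-2.000e-04  1.556e-01  2.927e-01] [-0.73993508  0.48226127  6.33514733]
1.5 dx 1 dz -27
1.4 dx 2 dz -50
1.3 dx 6 dz -72
1.2 dx 12 dz -93
1.1 dx 20 dz -114
1.0 dx 30 dz -135
0.9 dx 42 dz -154
0.8 dx 56 dz -171
0.7 dx 72 dz -187
0.6 dx 89 dz -202
0.5 dx 108 dz -215
0.4 dx 128 dz -226
0.3 dx 148 dz -235
0.2 dx 170 dz -241
0.1 dx 192 dz -246
0 dx 214 dz -248
```

View pics/s4.png

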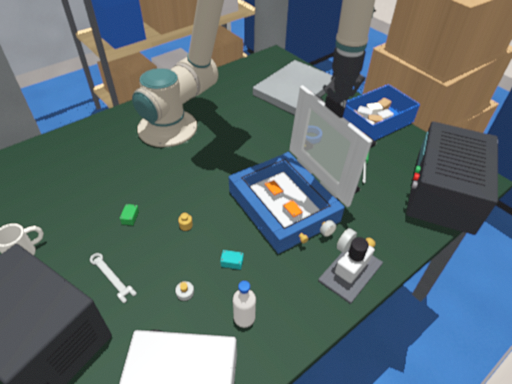

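Call:
move_arm:
  rows:
    - [[-6,0,0],0,0]
    - [[-8,0,-13],0,0]
    - [[-8,0,-27],0,0]
    - [[-8,0,-38],0,0]
    - [[-6,0,-50],0,0]
    - [[-3,0,-61],0,0]
    - [[0,0,-72],0,0]
    - [[6,0,-83],0,0]

```text
clock: 15.35
position: [0.5647, 0.1495, 0.2877]
ee_rot: [0.534, -0.478, 0.526, 0.458]
contact_force: [0.3, 1.4, 3.8]
width: 0.0002
```

```bash
cat > arc.py <<'E'
from h import *
import sys
print(chpos(),manip.get_state()["contact_force"].round(1))
r=.225
p0=chpos()
for th in np.arange(float(sys.argv[1]),-.01,-.1): 
    y=.1175-r*np.cos(th)+.012*np.sin(th)+.015; z=.0665+r*np.sin(th)+.012*np.cos(th)
    print(round(th,2),"dx",round((p0[2]-z)*1000),"dz",round((y-p0[1])*1000))
E
python3 arc.py 1.4; python3 - <<'E'
from h import *
save(viewer.get_image("scene"),"s5",2,(200,60,400,260))
E
```

```text
[1.000e-04 7.120e-02 2.877e-01] [0.3 1.4 3.8]
1.4 dx -3 dz 35
1.3 dx 1 dz 13
1.2 dx 7 dz -9
1.1 dx 15 dz -30
1.0 dx 25 dz -50
0.9 dx 37 dz -69
0.8 dx 51 dz -87
0.7 dx 67 dz -103
0.6 dx 84 dz -118
0.5 dx 103 dz -130
0.4 dx 123 dz -141
0.3 dx 143 dz -150
0.2 dx 165 dz -157
0.1 dx 187 dz -161
-0.0 dx 209 dz -164
```

View pics/s5.png

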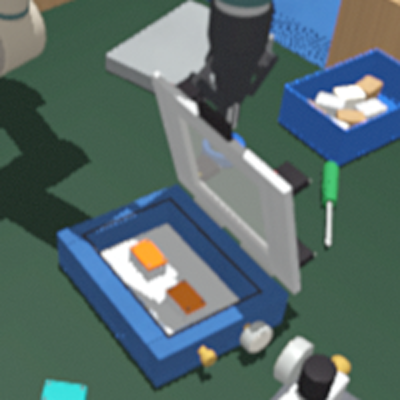

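The lid is moving down, with light contact (about 4 N). Following the arc.

Call:
move_arm:
  rows:
    - [[4,0,-5],0,0]
    - [[7,0,-15],0,0]
    - [[11,0,-24],0,0]
    - [[16,0,-34],0,0]
    - [[21,0,-43],0,0]
    - [[27,0,-52],0,0]
    - [[33,0,-62],0,0]
    - [[39,0,-71],0,0]

```text
clock: 16.07
position: [0.556, 0.0741, 0.2486]
ee_rot: [0.533, -0.479, 0.528, 0.456]
contact_force: [0.2, 0.7, 2.0]
width: -0.0003
```

```bash
python3 arc.py 0.9
```

```text
[ 0.0006 -0.0046  0.2486] [0.2 0.7 2. ]
0.9 dx -2 dz 7
0.8 dx 12 dz -11
0.7 dx 28 dz -27
0.6 dx 45 dz -42
0.5 dx 64 dz -55
0.4 dx 83 dz -65
0.3 dx 104 dz -74
0.2 dx 126 dz -81
0.1 dx 148 dz -86
0.0 dx 170 dz -88
```

Call:
move_arm:
  rows:
    - [[10,0,-10],0,0]
    - [[20,0,-19],0,0]
    - [[30,0,-29],0,0]
    - [[40,0,-38],0,0]
    - [[50,0,-46],0,0]
    - [[62,0,-54],0,0]
    - [[74,0,-60],0,0]
    - [[86,0,-66],0,0]

```text
clock: 16.73
position: [0.5494, 0.0062, 0.1622]
ee_rot: [0.533, -0.479, 0.528, 0.457]
contact_force: [-0.3, 0.3, 1.1]
width: 0.0001
```

```bash
python3 arc.py 0.4
```

```text
[ 0.0022 -0.0729  0.1622] [-0.3  0.3  1.1]
0.4 dx -3 dz 3
0.3 dx 18 dz -6
0.2 dx 39 dz -13
0.1 dx 61 dz -17
0.0 dx 84 dz -20
```

Call:
move_arm:
  rows:
    - [[12,0,-4],0,0]
    - [[24,0,-9],0,0]
    - [[36,0,-12],0,0]
    - [[48,0,-15],0,0]
    - [[60,0,-17],0,0]
    - [[72,0,-19],0,0]
    - [[80,0,-20],0,0]
    - [[84,0,-20],0,0]

```text
clock: 17.4
position: [0.5479, -0.0158, 0.0782]
ee_rot: [0.532, -0.478, 0.529, 0.457]
contact_force: [-9.8, 0.4, 33.5]
width: 0.0003
```

```bash
python3 - <<'E'
from h import *
print(chpos(),manip.get_state()["contact_force"].round(1))
save(viewer.get_image("scene"),"s6",2,(200,60,400,260))
E
```

```text
[ 0.0034 -0.0949  0.0782] [-9.8  0.4 33.5]
```

View pics/s6.png

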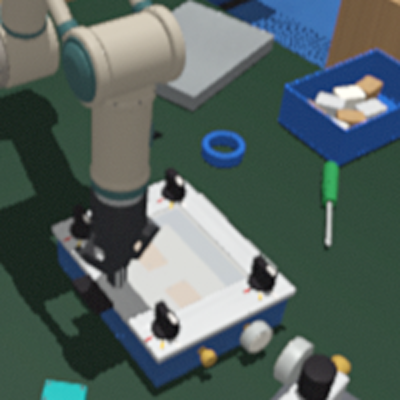

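The lid is shut (33 N against the rim through the fingertips, TCP z 0.078). Backing off and looking at the knobs from above.

Call:
move_arm:
  rows:
    - [[-40,0,0],0,0]
    - [[-80,0,20],0,20]
    - [[-120,-30,60],0,40]
    - [[-160,-60,90],0,40]
    - [[-190,-90,95],0,40]
    - [[-210,-110,95],0,40]
    - [[-210,-110,95],0,40]

```text
clock: 18.03
position: [0.6676, 0.0698, 0.293]
ee_rot: [0.533, -0.48, 0.527, 0.456]
contact_force: [1.3, -0.5, 0.2]
width: 0.0396
```

```bash
python3 - <<'E'
from h import *
print(chpos(),manip.get_state()["contact_force"].round(1))
im=viewer.get_image("wrist"); c=viewer.get_calibration("wrist")
save(im,"w7",1.5)
for k,(x,y) in dict(A=(.11,.083),B=(.11,-.083),C=(-.11,-.083),D=(-.11,.083)).items(): print(k,proj(ch(x,y,.1165),c).round(0))
save(viewer.get_image("top"),"t7",4,(160,120,300,260))
E
```

```text
[0.1118 0.0046 0.293 ] [ 1.3 -0.5  0.2]
A [[328. 164.]]
B [[184. 164.]]
C [[165. -71.]]
D [[346. -73.]]
```

View pics/w7.png

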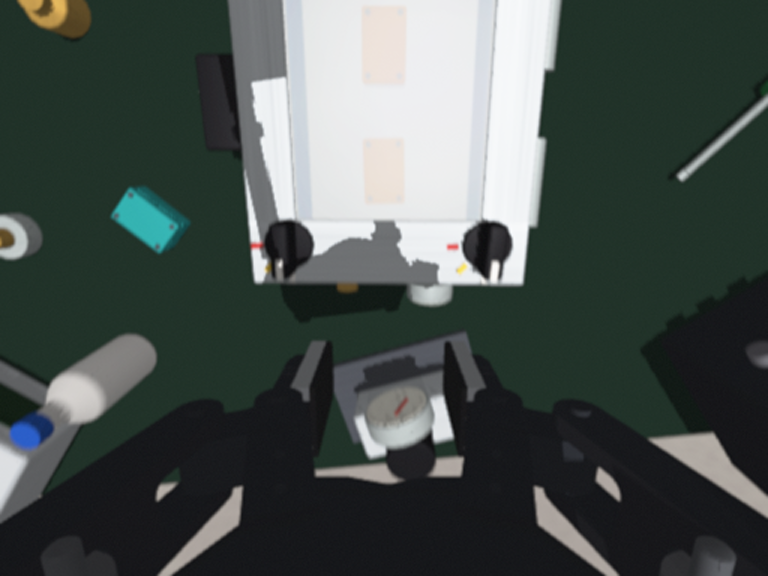

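View pics/t7.png

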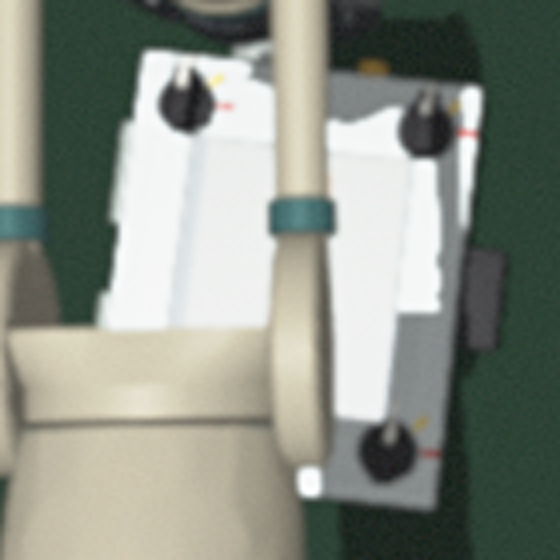

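A and B are visible at roughly (325,163) and (190,163) native, with pointers near the white tick. Overlaying the predicted bars to check the fit.

```bash
cat >> h.py <<'E'
KN=dict(A=(.11,.083),B=(.11,-.083),C=(-.11,-.083),D=(-.11,.083))
def bar(k,ang):
    x,y=KN[k]; c,s_=np.cos(-ang),np.sin(-ang)
    return np.array([ch(x+c*u-s_*v,y+s_*u+c*v,.117) for u,v in((.022,.0075),(-.022,.0075),(-.022,-.0075),(.022,-.0075))])
def ovl(im,c,k,ang,col=(255,0,255),S=5,hw=40):
    p=proj(ch(*KN[k],.117),c)[0].round().astype(int); x0,y0=p-hw
    x0=max(x0,0);y0=max(y0,0)
    cr=cv2.resize(im[y0:y0+2*hw,x0:x0+2*hw],None,fx=S,fy=S,interpolation=cv2.INTER_CUBIC)
    q=((proj(bar(k,ang),c)-[x0,y0]+.5)*S).astype(np.int32)
    return cv2.polylines(cr.copy(),[q],True,col,1)
E
python3 - <<'E'
from h import *
im=viewer.get_image("wrist"); c=viewer.get_calibration("wrist")
im=cv2.convertScaleAbs(im,alpha=2.0,beta=20)
save(np.hstack([ovl(im,c,"B",.07),ovl(im,c,"A",.07)]),"k1")
E
```

```text
(no output)
```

View pics/k1.png

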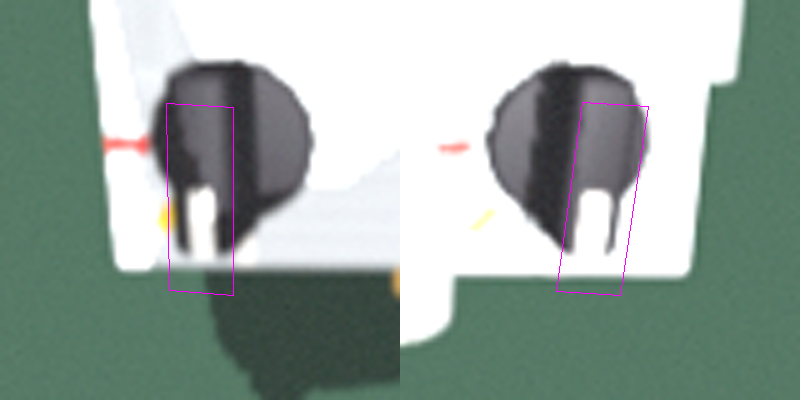

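```bash
python3 - <<'E'
from h import *
c=viewer.get_calibration("wrist"); im=viewer.get_image("wrist"); 
s=manip.get_state(); print(s["position"],chpos())
im=cv2.convertScaleAbs(im,alpha=1.5,beta=20)
L=[ch(x,y,.0785) for x,y in((-.145,-.1175),(.145,-.1175),(.145,.1175),(-.145,.1175))]
im=cv2.polylines(im.copy(),[proj(L,c).round().astype(np.int32)],True,(255,0,0))
for k in KN:
    x,y=KN[k]
    for z,r in ((.087,.021),(.0785,.021)):
        im=cv2.polylines(im,[proj([ch(x+r*np.cos(a),y+r*np.sin(a),z) for a in np.linspace(0,6.28,40)],c).round().astype(np.int32)],True,(0,255,0))
save(im,"k2",4,(140,120,340,240))
E
```

```text
[0.66370953 0.06863282 0.28864777] [0.1081 0.0029 0.2886]
```

View pics/k2.png

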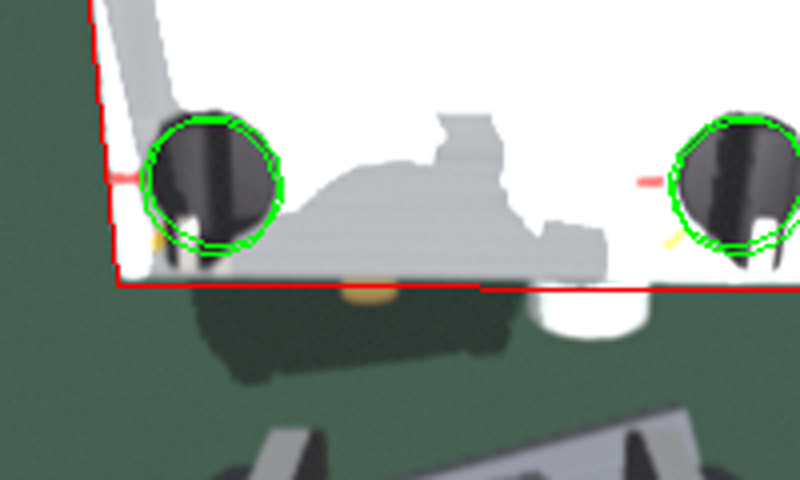

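```bash
python3 - <<'E'
from h import *
c=viewer.get_calibration("wrist"); im=viewer.get_image("wrist"); 
im=cv2.convertScaleAbs(im,alpha=2.0,beta=20)
save(np.hstack([ovl(im,c,"B",.07),ovl(im,c,"A",.07)]),"k3")
plan(ch(.11,.083,.14),1.5708+CY-.07)
E
```

```text
t 18.28 pos [0.6627 0.0685 0.2878] jaw 1.445 q6 -1.44 w 0.0399 F [-0.3 -0.   0.1] -> shift [146.5   0.6  82.9] turn 0.065 rows 4.0
```

View pics/k3.png

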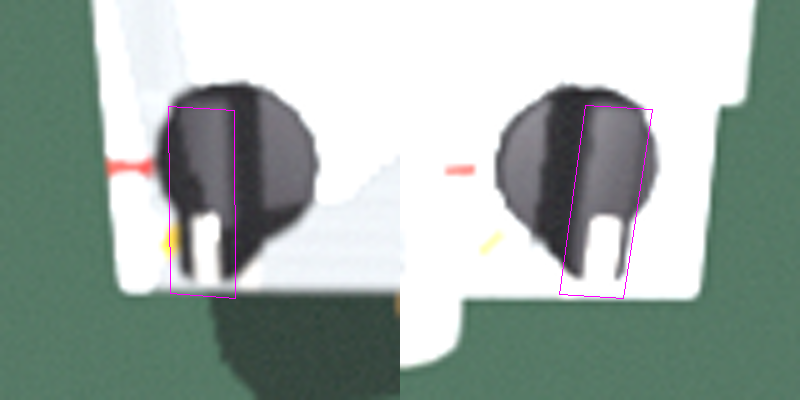

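The overlay now fits to about 2–3 px (the earlier frame was taken while the arm was still settling). Knob A first.

Call:
move_arm:
  rows:
    - [[35,0,40],0.06,45]
    - [[75,0,83],0.06,45]
    - [[115,0,83],0.06,45]
    - [[146,0,83],0.06,45]
    - [[147,0,83],0.06,45]
    - [[147,0,83],0.06,45]

```text
clock: 18.78
position: [0.6711, 0.1472, 0.1337]
ee_rot: [0.541, -0.459, 0.547, 0.444]
contact_force: [-1.3, -0.0, 0.5]
width: 0.0451
```

```bash
python3 - <<'E'
from h import *
save(viewer.get_image("wrist"),"k4")
plan(ch(.109,.083,.093),1.5708+CY-.07)
E
```

```text
t 18.83 pos [0.6737 0.1471 0.1374] jaw 1.385 q6 -1.25 w 0.0448 F [ 0.7  0.2 -0.1] -> shift [44.4  0.4  1.8] turn 0.005 rows 1.1
```

View pics/k4.png

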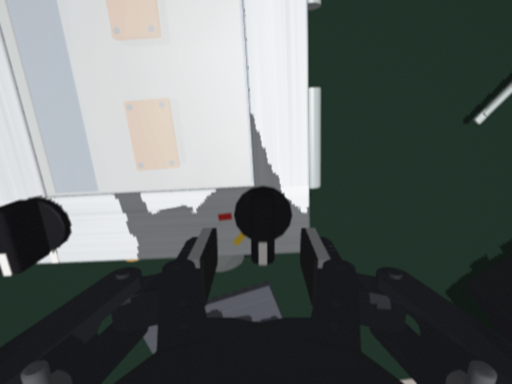

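Knob A's bar is at (263,240), centred between the fingers. Going down to grip it.

Call:
move_arm:
  rows:
    - [[25,0,2],0,45]
    - [[42,0,2],0,45]
    - [[44,0,2],0,45]
    - [[44,0,2],0,5]
    - [[44,0,2],0,5]
    - [[44,0,2],0,5]
    - [[44,0,2],0,5]
  force: 60

```text
clock: 19.42
position: [0.6765, 0.1482, 0.0965]
ee_rot: [0.545, -0.461, 0.544, 0.442]
contact_force: [-0.8, -0.2, 6.6]
width: 0.0133
```

```bash
python3 - <<'E'
from h import *
print(manip.get_state()["moment"].round(2),chpos());plan(ch(.109,.083,.093),1.5708+CY-.75)
E
```

```text
[ 0.11 -0.03  0.07] [0.1112 0.0834 0.0965]
t 19.42 pos [0.6765 0.1482 0.0965] jaw 1.385 q6 -1.25 w 0.0133 F [-0.8 -0.2  6.6] -> shift [ 3.5  2.3 -0.5] turn 0.685 rows 0.1
```

Call:
move_arm:
  rows:
    - [[0,0,0],0.1,5]
    - [[0,0,0],0.2,5]
    - [[0,0,0],0.3,5]
    - [[0,0,0],0.4,5]
    - [[0,0,0],0.5,5]
    - [[0,0,0],0.6,5]
    - [[0,0,0],0.685,5]
    - [[0,0,0],0.685,5]

```text
clock: 20.08
position: [0.6752, 0.1463, 0.0966]
ee_rot: [0.667, -0.252, 0.662, 0.232]
contact_force: [-2.2, -5.3, -0.7]
width: 0.0137
```

```bash
python3 - <<'E'
from h import *
print(manip.get_state()["moment"].round(2),chpos());plan(ch(.109,.083,.093),1.5708+CY-.75)
E
```

```text
[-0.83  0.62 -0.15] [0.1102 0.0814 0.0966]
t 20.08 pos [0.6752 0.1463 0.0966] jaw 0.699 q6 -0.56 w 0.0137 F [-2.2 -5.3 -0.7] -> shift [3.5 2.1 0.4] turn -0.001 rows 0.1
```

Call:
move_arm:
  rows:
    - [[0,0,0],0,45]
    - [[0,0,0],0,45]
    - [[0,0,0],0,45]
    - [[-30,0,0],0,45]
    - [[-60,0,0],0,45]
    - [[-100,0,0],0,45]
    - [[-100,0,0],0,45]
    - [[-100,0,0],0,45]

```text
clock: 20.75
position: [0.6759, 0.1495, 0.2007]
ee_rot: [0.669, -0.253, 0.659, 0.232]
contact_force: [-0.1, -0.3, -0.6]
width: 0.0452
```

```bash
cat > chk.py <<'E'
from h import *
import sys
k,n,a=sys.argv[1],sys.argv[2],float(sys.argv[3])
im=viewer.get_image("wrist"); im=viewer.get_image("wrist"); c=viewer.get_calibration("wrist"); im=cv2.convertScaleAbs(im,alpha=1.6,beta=20)
x,y=KN[k]
p=proj(ch(x,y,.1),c)[0]; x0=int(np.clip(p[0]-50,0,412)); y0=int(np.clip(p[1]-50,0,284))
def tip(ang,r,z): return ch(x+r*np.cos(-ang),y+r*np.sin(-ang),z)
cr=cv2.resize(im[y0:y0+100,x0:x0+100],None,fx=5,fy=5,interpolation=cv2.INTER_CUBIC)
for ang in (0,.75,1.5):
    q=((proj([tip(ang,.030,.079),tip(ang,.036,.079)],c)-[x0,y0]+.5)*5).astype(int); cv2.line(cr,tuple(map(int,q[0])),tuple(map(int,q[1])),(0,0,255),1)
q=((proj(bar(k,a),c)-[x0,y0]+.5)*5).astype(np.int32); cr=cv2.polylines(cr,[q],True,(255,0,255),1)
save(cr,n)
E
python3 chk.py A kA1 .75; python3 - <<'E'
from h import *
plan(ch(-.111,-.083,.15),1.5708+CY-.07)
E
```

```text
t 20.85 pos [0.6734 0.149  0.1964] jaw 0.7 q6 -0.56 w 0.0448 F [-1.5 -0.1 -1.1] -> shift [  45.9   47.8 -271.3] turn -0.68 rows 6.7
```

View pics/kA1.png

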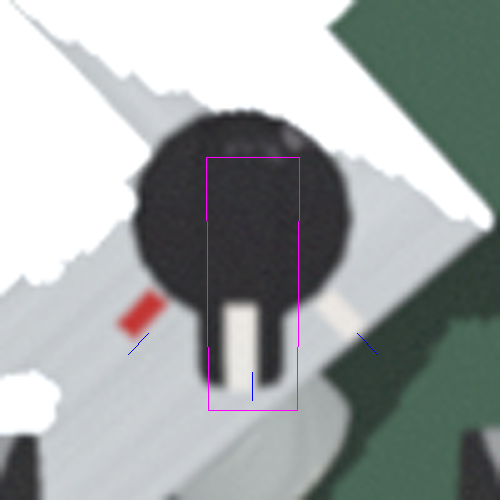

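Knob A's pointer is over the yellow tick, midway between red and white. Next is C, on the diagonal.

Call:
move_arm:
  rows:
    - [[40,7,-40],-0.12,45]
    - [[40,14,-80],-0.24,45]
    - [[40,21,-120],-0.36,45]
    - [[40,28,-160],-0.48,45]
    - [[40,35,-200],-0.6,45]
    - [[40,42,-240],-0.68,45]
    - [[40,48,-271],-0.68,45]
    - [[40,48,-271],-0.68,45]

```text
clock: 21.52
position: [0.4262, 0.009, 0.1535]
ee_rot: [0.541, -0.457, 0.55, 0.442]
contact_force: [-0.2, 0.4, -0.4]
width: 0.0449
```

```bash
python3 chk.py C kC0 .07; python3 - <<'E'
from h import *
plan(ch(-.111,-.083,.093),1.5708+CY-.07)
E
```

```text
t 21.62 pos [0.4339 0.0101 0.155 ] jaw 1.378 q6 -1.49 w 0.0451 F [ 1.1 -0.1 -0.7] -> shift [62.  -0.8  1.3] turn -0.002 rows 1.5
```

View pics/kC0.png

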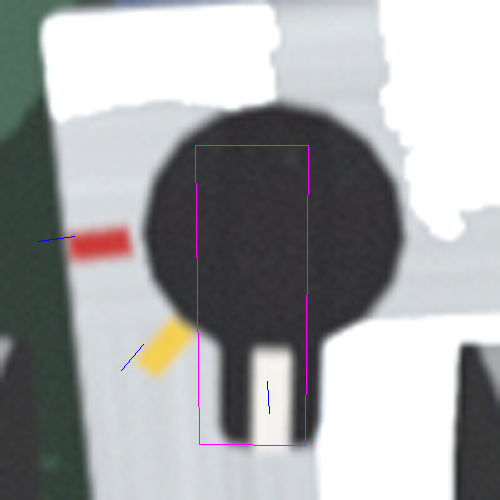

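C's bar sits about 3 mm to +y of the prediction; correcting for that.

Call:
move_arm:
  rows:
    - [[30,0,4],0,45]
    - [[55,0,4],0,45]
    - [[60,0,4],0,45]
    - [[60,0,4],0,45]
    - [[60,0,4],0,5]
    - [[60,0,4],0,5]
    - [[60,0,4],0,5]
    - [[60,0,4],0,5]

```text
clock: 22.28
position: [0.4369, 0.0116, 0.0963]
ee_rot: [0.545, -0.46, 0.547, 0.439]
contact_force: [-1.0, -4.3, 2.6]
width: 0.0138
```

```bash
python3 - <<'E'
from h import *
print(manip.get_state()["moment"].round(2),chpos());plan(ch(-.111,-.081,.095),1.5708+CY-.75)
E
```

```text
[-0.43 -0.01 -0.11] [-0.1101 -0.0811  0.0963]
t 22.28 pos [0.4369 0.0116 0.0963] jaw 1.378 q6 -1.48 w 0.0138 F [-1.  -4.3  2.6] -> shift [1.2 0.9 0. ] turn 0.679 rows 0.0
```

Call:
move_arm:
  rows:
    - [[0,0,0],0.1,5]
    - [[0,0,0],0.2,5]
    - [[0,0,0],0.3,5]
    - [[0,0,0],0.4,5]
    - [[0,0,0],0.5,5]
    - [[0,0,0],0.6,5]
    - [[0,0,0],0.68,5]
    - [[0,0,0],0.68,5]

```text
clock: 22.95
position: [0.4359, 0.0099, 0.0969]
ee_rot: [0.666, -0.253, 0.663, 0.23]
contact_force: [-2.7, -7.0, 2.1]
width: 0.0139
```

Call:
move_arm:
  rows:
    - [[0,0,0],0,45]
    - [[0,0,0],0,45]
    - [[0,0,0],0,45]
    - [[-30,0,0],0,45]
    - [[-60,0,0],0,45]
    - [[-80,0,0],0,45]
    - [[-80,0,0],0,45]
    - [[-80,0,0],0,45]

```text
clock: 23.62
position: [0.4356, 0.0125, 0.178]
ee_rot: [0.667, -0.253, 0.662, 0.23]
contact_force: [-0.3, 0.4, -0.4]
width: 0.045
```

```bash
python3 chk.py C kC1 .75; python3 - <<'E'
from h import *
plan(ch(.109,-.081,.15),1.5708+CY-.03)
E
```

```text
t 23.72 pos [0.4339 0.0125 0.1761] jaw 0.698 q6 -0.8 w 0.0451 F [-0.2 -0.  -1. ] -> shift [  29.8 -161.8  151.6] turn -0.722 rows 5.4
```

View pics/kC1.png

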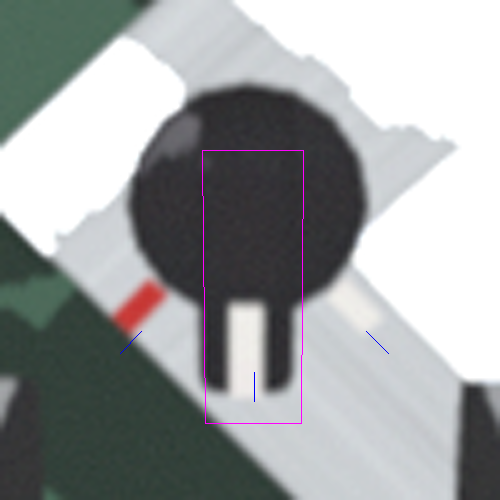

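C is at yellow. Next is B.

Call:
move_arm:
  rows:
    - [[20,-28,26],-0.12,45]
    - [[25,-56,52],-0.24,45]
    - [[25,-84,78],-0.36,45]
    - [[25,-112,104],-0.48,45]
    - [[25,-140,130],-0.6,45]
    - [[25,-162,152],-0.7,45]
    - [[25,-162,152],-0.7,45]
    - [[25,-162,152],-0.7,45]

```text
clock: 24.38
position: [0.655, -0.0147, 0.1518]
ee_rot: [0.538, -0.464, 0.545, 0.445]
contact_force: [-0.9, -0.3, -0.1]
width: 0.0448
```

```bash
python3 chk.py B kB0 .07; python3 - <<'E'
from h import *
plan(ch(.109,-.081,.095),1.5708+CY-.07)
E
```

```text
t 24.48 pos [ 0.653  -0.0143  0.1529] jaw 1.397 q6 -1.5 w 0.0451 F [0.5 0.3 0.5] -> shift [57.9 -0.7  1.2] turn 0.017 rows 1.4
```

View pics/kB0.png

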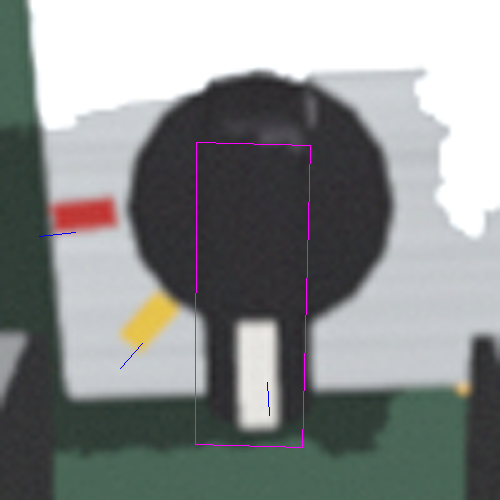

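Call:
move_arm:
  rows:
    - [[30,0,1],0,45]
    - [[53,0,1],0,45]
    - [[57,0,1],0,45]
    - [[57,0,1],0,45]
    - [[57,0,1],0,5]
    - [[57,0,1],0,5]
    - [[57,0,1],0,5]
    - [[57,0,1],0,5]

```text
clock: 25.15
position: [0.6544, -0.016, 0.0979]
ee_rot: [0.538, -0.465, 0.545, 0.444]
contact_force: [-2.7, -3.3, 3.9]
width: 0.0134
```

```bash
python3 - <<'E'
from h import *
print(manip.get_state()["moment"].round(2),chpos());plan(ch(.109,-.081,.095),1.5708+CY-.75)
E
```

```text
[-0.24  0.2   0.09] [ 0.1091 -0.0822  0.0979]
t 25.15 pos [ 0.6544 -0.016   0.0979] jaw 1.397 q6 -1.5 w 0.0134 F [-2.7 -3.3  3.9] -> shift [2.9 0.2 1.3] turn 0.698 rows 0.1
```

Call:
move_arm:
  rows:
    - [[0,0,0],0.1,5]
    - [[0,0,0],0.2,5]
    - [[0,0,0],0.3,5]
    - [[0,0,0],0.4,5]
    - [[0,0,0],0.5,5]
    - [[0,0,0],0.6,5]
    - [[0,0,0],0.7,5]
    - [[0,0,0],0.7,5]

```text
clock: 25.82
position: [0.6535, -0.0172, 0.0987]
ee_rot: [0.664, -0.253, 0.665, 0.229]
contact_force: [-3.2, -4.6, 2.7]
width: 0.0137
```

Call:
move_arm:
  rows:
    - [[0,0,0],0,45]
    - [[0,0,0],0,45]
    - [[0,0,0],0,45]
    - [[-30,0,0],0,45]
    - [[-60,0,0],0,45]
    - [[-80,0,0],0,45]
    - [[-80,0,0],0,45]
    - [[-80,0,0],0,45]

```text
clock: 26.48
position: [0.6537, -0.0143, 0.1803]
ee_rot: [0.666, -0.253, 0.664, 0.229]
contact_force: [-0.6, -0.4, -0.6]
width: 0.0453
```

```bash
python3 chk.py B kB1 .75; python3 - <<'E'
from h import *
plan(ch(-.111,.083,.15),1.5708+CY-.07)
E
```

```text
t 26.58 pos [ 0.652  -0.0144  0.1775] jaw 0.695 q6 -0.8 w 0.045 F [ 0.4 -0.2 -0. ] -> shift [ 20.  271.5 -29.2] turn -0.684 rows 6.6
```

View pics/kB1.png

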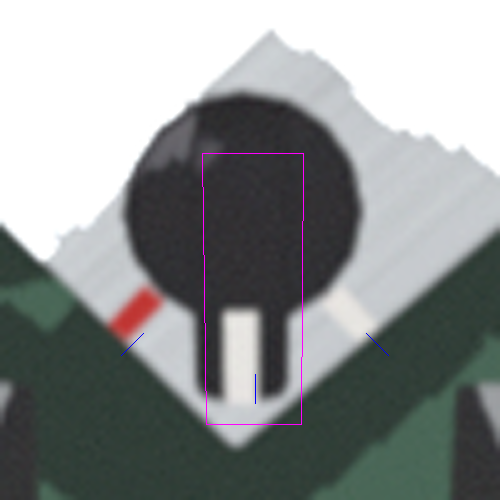

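B is at yellow. Next is D.

Call:
move_arm:
  rows:
    - [[20,40,-4],-0.12,45]
    - [[20,80,-9],-0.24,45]
    - [[20,120,-13],-0.36,45]
    - [[20,160,-17],-0.48,45]
    - [[20,200,-21],-0.6,45]
    - [[20,240,-26],-0.68,45]
    - [[20,271,-29],-0.68,45]
    - [[20,271,-29],-0.68,45]

```text
clock: 27.25
position: [0.4495, 0.1771, 0.1481]
ee_rot: [0.539, -0.458, 0.552, 0.442]
contact_force: [-0.8, 0.1, -0.1]
width: 0.0446
```

```bash
python3 chk.py D kD0 .07; python3 - <<'E'
from h import *
plan(ch(-.111,.083,.095),1.5708+CY-.07)
E
```

```text
t 27.35 pos [0.4549 0.1749 0.149 ] jaw 1.378 q6 -1.11 w 0.0447 F [1.2 0.4 0.2] -> shift [54.  -0.3  1.5] turn -0.002 rows 1.3
```

View pics/kD0.png

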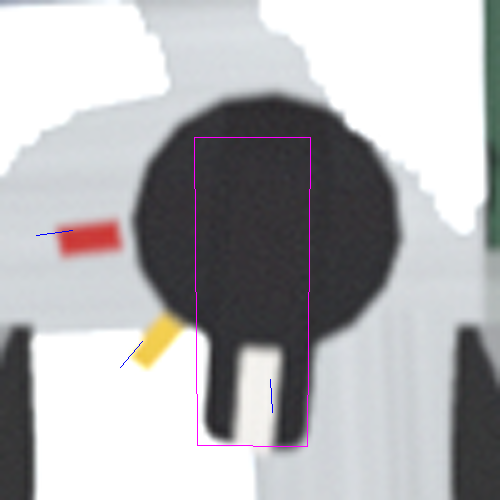

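Call:
move_arm:
  rows:
    - [[30,0,3],0.04,45]
    - [[50,0,3],0.04,45]
    - [[53,0,3],0.04,45]
    - [[53,0,3],0.04,45]
    - [[53,0,3],0.04,5]
    - [[53,0,3],0.04,5]
    - [[53,0,3],0.04,5]
    - [[53,0,3],0.04,5]

```text
clock: 28.02
position: [0.4572, 0.1763, 0.0971]
ee_rot: [0.551, -0.449, 0.559, 0.428]
contact_force: [0.4, -0.8, 2.0]
width: 0.0142
```

```bash
python3 - <<'E'
from h import *
print(manip.get_state()["moment"].round(2),chpos());plan(ch(-.111,.083,.095),1.5708+CY-.75)
E
```

```text
[ 0.17 -0.14 -0.14] [-0.1098  0.0848  0.0971]
t 28.02 pos [0.4572 0.1763 0.0971] jaw 1.337 q6 -1.07 w 0.0142 F [ 0.4 -0.8  2. ] -> shift [ 2.2  1.  -1.9] turn 0.638 rows 0.1
```

Call:
move_arm:
  rows:
    - [[0,0,0],0.1,5]
    - [[0,0,0],0.2,5]
    - [[0,0,0],0.3,5]
    - [[0,0,0],0.4,5]
    - [[0,0,0],0.5,5]
    - [[0,0,0],0.6,5]
    - [[0,0,0],0.64,5]
    - [[0,0,0],0.64,5]

```text
clock: 28.68
position: [0.4563, 0.1751, 0.0972]
ee_rot: [0.663, -0.254, 0.666, 0.23]
contact_force: [-1.6, -4.9, 0.1]
width: 0.0143
```

Call:
move_arm:
  rows:
    - [[0,0,0],0,45]
    - [[0,0,0],0,45]
    - [[0,0,0],0,45]
    - [[-30,0,0],0,45]
    - [[-60,0,0],0,45]
    - [[-80,0,0],0,45]
    - [[-80,0,0],0,45]
    - [[-80,0,0],0,45]

```text
clock: 29.35
position: [0.4566, 0.1783, 0.1784]
ee_rot: [0.664, -0.254, 0.664, 0.23]
contact_force: [0.1, -0.3, -0.4]
width: 0.045
```

```bash
python3 chk.py D kD1 .75; python3 - <<'E'
from h import *
plan(ch(.111,.081,.15),1.5708+CY-.75)
save(viewer.get_image("top"),"t9",4,(160,120,300,260))
E
```

```text
t 29.45 pos [0.4549 0.1777 0.1764] jaw 0.698 q6 -0.43 w 0.0451 F [-0.   0.6  0. ] -> shift [  29.  -165.6  149.3] turn -0.002 rows 5.4
```

View pics/kD1.png

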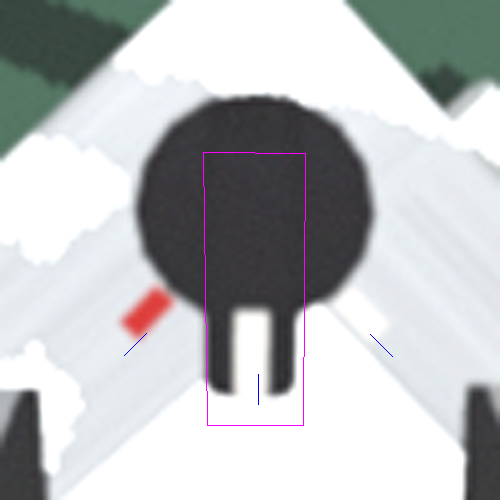

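View pics/t9.png

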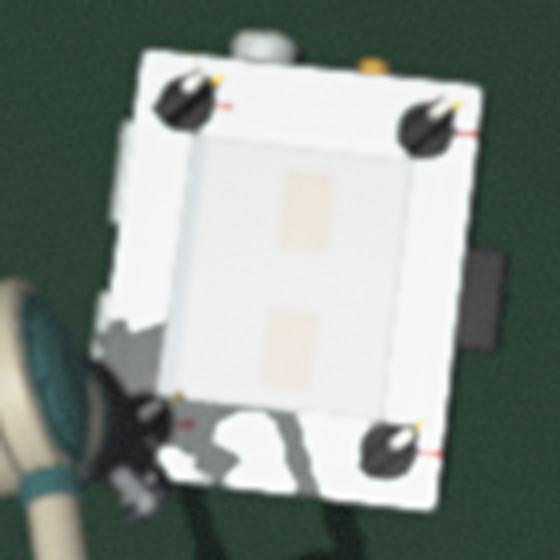

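All four pointers are at their yellow ticks, and both housings show under the window. Round two starts with A.

Call:
move_arm:
  rows:
    - [[15,-30,27],0,45]
    - [[20,-60,54],0,45]
    - [[25,-90,81],0,45]
    - [[28,-120,108],0,45]
    - [[28,-150,135],0,45]
    - [[28,-166,150],0,45]
    - [[28,-166,150],0,45]
    - [[28,-166,150],0,45]

```text
clock: 30.17
position: [0.6763, 0.1454, 0.1476]
ee_rot: [0.661, -0.253, 0.668, 0.23]
contact_force: [-0.9, -0.3, -1.2]
width: 0.0452
```

```bash
python3 - <<'E'
from h import *
plan(ch(.1105,.083,.095),1.5708+CY-.75)
E
```

```text
t 30.17 pos [0.6763 0.1454 0.1476] jaw 0.697 q6 -0.56 w 0.0452 F [-0.9 -0.3 -1.2] -> shift [52.5  3.7  2.2] turn -0.003 rows 1.3
```

Call:
move_arm:
  rows:
    - [[30,2,2],0,45]
    - [[50,3,2],0,45]
    - [[52,3,2],0,45]
    - [[52,3,2],0,45]
    - [[52,3,2],0,5]
    - [[52,3,2],0,5]
    - [[52,3,2],0,5]
    - [[52,3,2],0,5]

```text
clock: 30.83
position: [0.6755, 0.1464, 0.0977]
ee_rot: [0.661, -0.254, 0.668, 0.23]
contact_force: [-5.5, -3.6, 6.7]
width: 0.0136
```

```bash
python3 - <<'E'
from h import *
print(manip.get_state()["moment"].round(2),chpos());plan(ch(.1105,.083,.095),1.5708+CY-1.5)
E
```

```text
[-0.28  0.57  0.13] [0.1104 0.0815 0.0977]
t 30.83 pos [0.6755 0.1464 0.0977] jaw 0.697 q6 -0.55 w 0.0136 F [-5.5 -3.6  6.7] -> shift [2.6 1.  1.2] turn 0.747 rows 0.1
```

Call:
move_arm:
  rows:
    - [[0,0,0],0.12,5]
    - [[0,0,0],0.24,5]
    - [[0,0,0],0.36,5]
    - [[0,0,0],0.48,5]
    - [[0,0,0],0.6,5]
    - [[0,0,0],0.7,5]
    - [[0,0,0],0.77,5]
    - [[0,0,0],0.79,5]

```text
clock: 31.5
position: [0.6729, 0.1456, 0.0978]
ee_rot: [0.706, 0.02, 0.707, -0.046]
contact_force: [-5.1, -1.3, 0.8]
width: 0.0139
```

```bash
python3 - <<'E'
from h import *
print(manip.get_state()["moment"].round(2),manip.get_state()["effort"][5],chpos());plan(ch(.1105,.083,.095),1.5708+CY-1.5)
E
```

```text
[-0.19  0.99  0.85] 1.0794110968708992 [0.1079 0.0804 0.0978]
t 31.5 pos [0.6729 0.1456 0.0978] jaw -0.093 q6 0.24 w 0.0139 F [-5.1 -1.3  0.8] -> shift [2.7 2.6 2.6] turn -0.043 rows 0.1
```

Call:
move_arm:
  rows:
    - [[0,0,0],0,45]
    - [[0,0,0],0,45]
    - [[0,0,0],0,45]
    - [[-30,0,0],0,45]
    - [[-60,0,0],0,45]
    - [[-80,0,0],0,45]
    - [[-80,0,0],0,45]
    - [[-80,0,0],0,45]

```text
clock: 32.17
position: [0.6746, 0.149, 0.1799]
ee_rot: [0.707, 0.02, 0.705, -0.046]
contact_force: [-0.1, 0.3, -0.8]
width: 0.0452
```

```bash
python3 chk.py A kA2 1.5; python3 - <<'E'
from h import *
plan(ch(-.1105,-.081,.15),1.5708+CY-.75)
E
```

```text
t 32.27 pos [0.6727 0.1486 0.177 ] jaw -0.093 q6 0.24 w 0.0447 F [ 0.7 -1.6  0. ] -> shift [  33.  -157.1 -222.5] turn -0.793 rows 6.6
```

View pics/kA2.png

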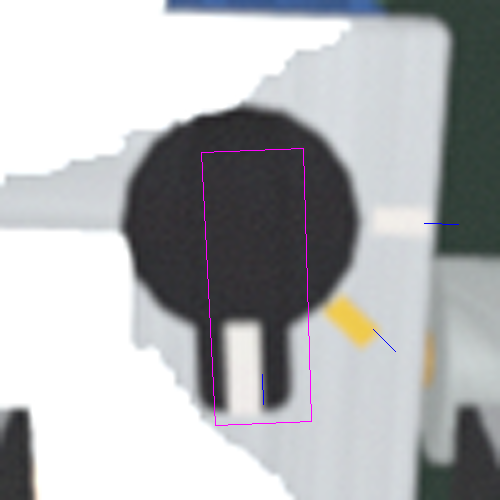

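A's pointer covers the red tick, at the stop. Next is C.

Call:
move_arm:
  rows:
    - [[15,-23,-33],-0.12,45]
    - [[20,-46,-66],-0.24,45]
    - [[25,-69,-99],-0.36,45]
    - [[28,-92,-132],-0.48,45]
    - [[30,-115,-165],-0.6,45]
    - [[30,-138,-198],-0.72,45]
    - [[30,-157,-223],-0.79,45]
    - [[30,-157,-223],-0.79,45]

```text
clock: 32.93
position: [0.4281, 0.0105, 0.1512]
ee_rot: [0.655, -0.252, 0.674, 0.231]
contact_force: [0.1, 0.3, 0.2]
width: 0.0452
```

```bash
python3 - <<'E'
from h import *
plan(ch(-.1105,-.0815,.095),1.5708+CY-.75)
E
```

```text
t 32.93 pos [0.4281 0.0105 0.1512] jaw 0.697 q6 -0.78 w 0.0452 F [0.1 0.3 0.2] -> shift [56.  -3.7  8.8] turn -0.003 rows 1.4
```

Call:
move_arm:
  rows:
    - [[0,-3,5],0,45]
    - [[10,-3,5],0,45]

```text
clock: 33.1
position: [0.4353, 0.0109, 0.1417]
ee_rot: [0.657, -0.252, 0.673, 0.23]
contact_force: [0.5, 0.3, -0.6]
width: 0.045
```

```bash
python3 - <<'E'
from h import *
plan(ch(-.1105,-.0815,.095),1.5708+CY-.75)
E
```

```text
t 33.1 pos [0.4353 0.0109 0.1417] jaw 0.696 q6 -0.78 w 0.045 F [ 0.5  0.3 -0.6] -> shift [46.6  0.5  2.6] turn -0.004 rows 1.1
```

Call:
move_arm:
  rows:
    - [[30,0,2],0,45]
    - [[44,0,2],0,45]
    - [[46,0,2],0,45]
    - [[46,0,2],0,45]
    - [[46,0,2],0,5]
    - [[46,0,2],0,5]
    - [[46,0,2],0,5]
    - [[46,0,2],0,5]

```text
clock: 33.77
position: [0.4361, 0.0094, 0.0964]
ee_rot: [0.656, -0.253, 0.673, 0.229]
contact_force: [-2.5, -4.6, -0.4]
width: 0.0136
```

```bash
python3 - <<'E'
from h import *
print(manip.get_state()["moment"].round(2),chpos());plan(ch(-.1105,-.0815,.095),1.5708+CY-1.5)
E
```

```text
[-0.41  0.03  0.03] [-0.1106 -0.0833  0.0964]
t 33.77 pos [0.4361 0.0094 0.0964] jaw 0.696 q6 -0.77 w 0.0136 F [-2.5 -4.6 -0.4] -> shift [1.3 1.2 1.5] turn 0.747 rows 0.1
```

Call:
move_arm:
  rows:
    - [[0,0,0],0.12,5]
    - [[0,0,0],0.24,5]
    - [[0,0,0],0.36,5]
    - [[0,0,0],0.48,5]
    - [[0,0,0],0.6,5]
    - [[0,0,0],0.7,5]
    - [[0,0,0],0.77,5]
    - [[0,0,0],0.79,5]

```text
clock: 34.43
position: [0.4335, 0.0087, 0.0968]
ee_rot: [0.701, 0.017, 0.711, -0.048]
contact_force: [-5.7, -3.1, 3.2]
width: 0.0137
```

```bash
python3 - <<'E'
from h import *
print(manip.get_state()["moment"].round(2),chpos());plan(ch(-.1105,-.0815,.095),1.5708+CY-1.5)
E
```

```text
[0.01 0.87 1.  ] [-0.1131 -0.0844  0.0968]
t 34.43 pos [0.4335 0.0087 0.0968] jaw -0.093 q6 0.02 w 0.0137 F [-5.7 -3.1  3.2] -> shift [1.7 2.9 2.7] turn -0.042 rows 0.1
```

Call:
move_arm:
  rows:
    - [[0,0,0],0,45]
    - [[0,0,0],0,45]
    - [[0,0,0],0,45]
    - [[-30,0,0],0,45]
    - [[-60,0,0],0,45]
    - [[-80,0,0],0,45]
    - [[-80,0,0],0,45]
    - [[-80,0,0],0,45]

```text
clock: 35.1
position: [0.436, 0.0122, 0.178]
ee_rot: [0.703, 0.017, 0.71, -0.048]
contact_force: [-0.5, 0.1, -0.7]
width: 0.0453
```

```bash
python3 chk.py C kC2 1.5; python3 - <<'E'
from h import *
plan(ch(.109,-.0815,.15),1.5708+CY-.75)
E
```

```text
t 35.2 pos [0.4341 0.0122 0.1761] jaw -0.092 q6 0.01 w 0.0451 F [ 0.5 -0.1 -0.3] -> shift [ 23.5  -6.  222.1] turn -0.792 rows 5.4
```

View pics/kC2.png

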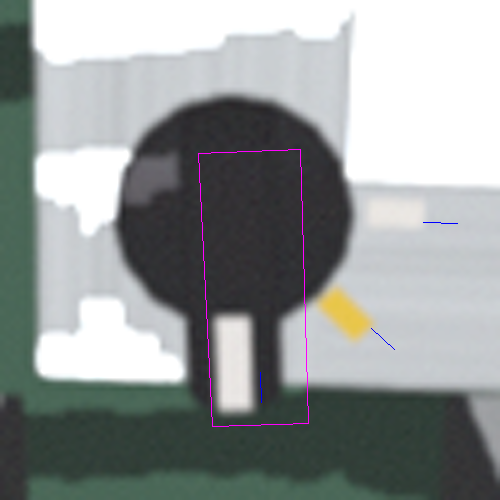

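C's pointer is over red. Next is B.

Call:
move_arm:
  rows:
    - [[10,0,40],-0.12,45]
    - [[20,-2,80],-0.24,45]
    - [[22,-3,120],-0.36,45]
    - [[22,-4,160],-0.48,45]
    - [[22,-5,200],-0.6,45]
    - [[22,-6,222],-0.72,45]
    - [[22,-6,222],-0.79,45]
    - [[22,-6,222],-0.79,45]

```text
clock: 35.87
position: [0.6546, -0.0154, 0.1484]
ee_rot: [0.652, -0.253, 0.676, 0.231]
contact_force: [-0.6, 0.2, 0.9]
width: 0.0451
```

Call:
move_arm:
  rows:
    - [[0,0,0],0,45]
    - [[0,0,0],0,45]

```text
clock: 36.03
position: [0.653, -0.0152, 0.1467]
ee_rot: [0.651, -0.252, 0.677, 0.231]
contact_force: [-0.7, 0.1, -0.2]
width: 0.0448
```

```bash
python3 - <<'E'
from h import *
plan(ch(.109,-.0815,.095),1.5708+CY-.75)
E
```

```text
t 36.03 pos [ 0.653  -0.0152  0.1467] jaw 0.697 q6 -0.79 w 0.0448 F [-0.7  0.1 -0.2] -> shift [51.6 -0.1  3.3] turn -0.003 rows 1.2
```

Call:
move_arm:
  rows:
    - [[30,0,2],0,45]
    - [[49,0,3],0,45]
    - [[51,0,3],0,45]
    - [[51,0,3],0,45]
    - [[51,0,3],0,5]
    - [[51,0,3],0,5]
    - [[51,0,3],0,5]
    - [[51,0,3],0,5]

```text
clock: 36.7
position: [0.6531, -0.017, 0.0974]
ee_rot: [0.651, -0.253, 0.678, 0.23]
contact_force: [-4.6, -4.4, 1.5]
width: 0.0135
```

```bash
python3 - <<'E'
from h import *
print(manip.get_state()["moment"].round(2),chpos());plan(ch(.109,-.0815,.095),1.5708+CY-1.5)
E
```

```text
[-0.26  0.25  0.08] [ 0.108  -0.0834  0.0974]
t 36.7 pos [ 0.6531 -0.017   0.0974] jaw 0.697 q6 -0.78 w 0.0135 F [-4.6 -4.4  1.5] -> shift [2.2 0.6 2.2] turn 0.747 rows 0.1
```

Call:
move_arm:
  rows:
    - [[0,0,0],0.12,5]
    - [[0,0,0],0.24,5]
    - [[0,0,0],0.36,5]
    - [[0,0,0],0.48,5]
    - [[0,0,0],0.6,5]
    - [[0,0,0],0.7,5]
    - [[0,0,0],0.77,5]
    - [[0,0,0],0.79,5]

```text
clock: 37.37
position: [0.6517, -0.0172, 0.0985]
ee_rot: [0.697, 0.017, 0.715, -0.049]
contact_force: [-5.3, -0.9, 3.4]
width: 0.0139
```

```bash
python3 - <<'E'
from h import *
print(manip.get_state()["moment"].round(2),chpos());plan(ch(.109,-.0815,.095),1.5708+CY-1.5)
E
```

```text
[0.4  0.75 0.86] [ 0.1066 -0.0837  0.0985]
t 37.37 pos [ 0.6517 -0.0172  0.0985] jaw -0.093 q6 0.01 w 0.0139 F [-5.3 -0.9  3.4] -> shift [3.3 2.3 2.5] turn -0.043 rows 0.1
```

Call:
move_arm:
  rows:
    - [[0,0,0],0,45]
    - [[0,0,0],0,45]
    - [[0,0,0],0,45]
    - [[-30,0,0],0,45]
    - [[-60,0,0],0,45]
    - [[-80,0,0],0,45]
    - [[-80,0,0],0,45]
    - [[-80,0,0],0,45]

```text
clock: 38.03
position: [0.6553, -0.0135, 0.18]
ee_rot: [0.699, 0.017, 0.714, -0.049]
contact_force: [-0.4, -0.4, -0.6]
width: 0.0451
```

```bash
python3 chk.py B kB2 1.5; python3 - <<'E'
from h import *
plan(ch(-.1105,.084,.15),1.5708+CY-.75)
E
```

```text
t 38.13 pos [ 0.6534 -0.0135  0.1774] jaw -0.093 q6 0.0 w 0.0451 F [-0.2  0.   0.2] -> shift [  24.7  171.2 -212.9] turn -0.793 rows 6.6
```

View pics/kB2.png

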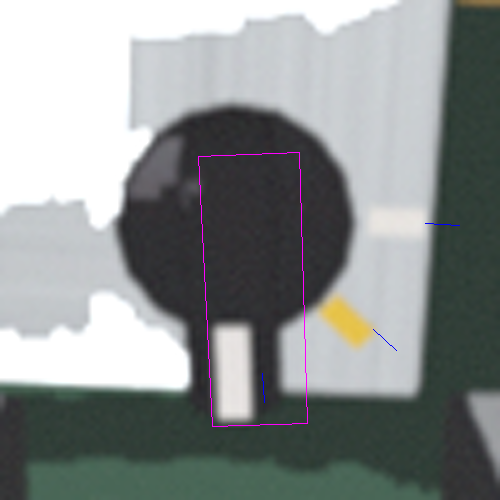

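B is at red. Last is D.

Call:
move_arm:
  rows:
    - [[10,26,-32],-0.12,45]
    - [[20,52,-64],-0.24,45]
    - [[23,78,-96],-0.36,45]
    - [[23,104,-128],-0.48,45]
    - [[23,130,-160],-0.6,45]
    - [[23,156,-192],-0.72,45]
    - [[23,171,-213],-0.79,45]
    - [[23,171,-213],-0.79,45]

```text
clock: 38.8
position: [0.4502, 0.1778, 0.15]
ee_rot: [0.646, -0.254, 0.681, 0.234]
contact_force: [-0.3, -1.4, -0.6]
width: 0.0451
```

Call:
move_arm:
  rows:
    - [[0,0,0],0,45]
    - [[0,0,0],0,45]

```text
clock: 38.97
position: [0.449, 0.1777, 0.1489]
ee_rot: [0.645, -0.254, 0.682, 0.234]
contact_force: [0.3, 0.6, 0.8]
width: 0.045
```

```bash
python3 - <<'E'
from h import *
plan(ch(-.1105,.0835,.096),1.5708+CY-.75)
E
```

```text
t 38.97 pos [0.449  0.1777 0.1489] jaw 0.704 q6 -0.43 w 0.045 F [0.3 0.6 0.8] -> shift [52.7 -6.4  7. ] turn 0.004 rows 1.3
```

Call:
move_arm:
  rows:
    - [[15,-6,7],0,45]
    - [[40,-6,7],0,45]
    - [[52,-6,7],0,45]
    - [[52,-6,7],0,45]
    - [[52,-6,7],0,5]
    - [[52,-6,7],0,5]
    - [[52,-6,7],0,5]
    - [[52,-6,7],0,5]

```text
clock: 39.63
position: [0.4567, 0.1745, 0.0976]
ee_rot: [0.646, -0.254, 0.682, 0.233]
contact_force: [-2.4, -4.2, 1.7]
width: 0.0136
```

```bash
python3 - <<'E'
from h import *
print(manip.get_state()["moment"].round(2),chpos());plan(ch(-.1105,.0835,.096),1.5708+CY-1.5)
E
```

```text
[-0.32 -0.14 -0.12] [-0.1101  0.083   0.0976]
t 39.63 pos [0.4567 0.1745 0.0976] jaw 0.703 q6 -0.43 w 0.0136 F [-2.4 -4.2  1.7] -> shift [1.6 0.6 0.2] turn 0.753 rows 0.0
```

Call:
move_arm:
  rows:
    - [[0,0,0],0.12,5]
    - [[0,0,0],0.24,5]
    - [[0,0,0],0.36,5]
    - [[0,0,0],0.48,5]
    - [[0,0,0],0.6,5]
    - [[0,0,0],0.7,5]
    - [[0,0,0],0.77,5]
    - [[0,0,0],0.8,5]

```text
clock: 40.3
position: [0.4545, 0.1738, 0.0977]
ee_rot: [0.692, 0.017, 0.72, -0.051]
contact_force: [-5.0, -2.9, 0.7]
width: 0.0136
```

```bash
python3 - <<'E'
from h import *
print(manip.get_state()["moment"].round(2),chpos());plan(ch(-.1105,.0835,.096),1.5708+CY-1.5)
E
```

```text
[0.24 0.5  1.06] [-0.1123  0.082   0.0977]
t 40.3 pos [0.4545 0.1738 0.0977] jaw -0.098 q6 0.37 w 0.0136 F [-5.  -2.9  0.7] -> shift [1.6 1.5 1.9] turn -0.048 rows 0.1
```

Call:
move_arm:
  rows:
    - [[0,0,0],0,45]
    - [[0,0,0],0,45]
    - [[0,0,0],0,45]
    - [[-30,0,0],0,45]
    - [[-60,0,0],0,45]
    - [[-80,0,0],0,45]
    - [[-80,0,0],0,45]
    - [[-80,0,0],0,45]

```text
clock: 40.97
position: [0.4591, 0.178, 0.179]
ee_rot: [0.694, 0.017, 0.718, -0.051]
contact_force: [-0.6, 0.5, -0.3]
width: 0.045
```

```bash
python3 chk.py D kD2 1.5; python3 - <<'E'
from h import *
plan([.3,.3,.3])
E
```

```text
t 41.07 pos [0.4572 0.1775 0.1769] jaw -0.098 q6 0.36 w 0.0449 F [0.3 0.5 0.7] -> shift [-121.9  100.5 -173. ] turn 0 rows 5.6
```

View pics/kD2.png

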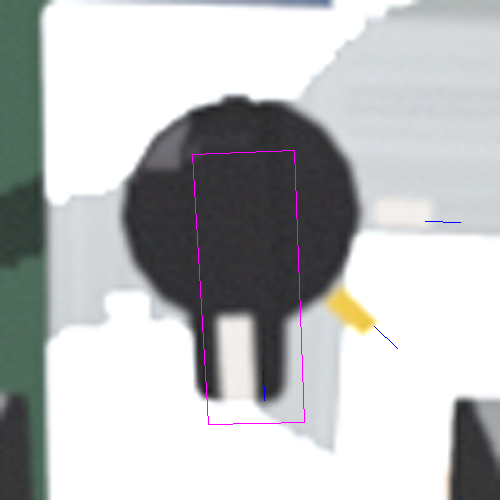

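All four are at red. Moving clear for a last look.

Call:
move_arm:
  rows:
    - [[-40,10,-10],0,45]
    - [[-80,40,-50],0,45]
    - [[-120,60,-90],0,45]
    - [[-122,80,-130],0,45]
    - [[-122,100,-173],0,45]
    - [[-122,100,-173],0,45]
    - [[-122,100,-173],0,45]
    - [[-122,100,-173],0,45]

```text
clock: 41.73
position: [0.2981, 0.3002, 0.2995]
ee_rot: [0.692, 0.015, 0.72, -0.05]
contact_force: [0.3, 0.3, 0.2]
width: 0.045
```

```bash
python3 - <<'E'
from h import *
print(manip.get_state()["clock"],manip.get_state()["position"])
save(viewer.get_image("top"),"tf",4,(160,120,300,260)); save(viewer.get_image("scene"),"sf")
E
```

```text
41.7333 [0.29806798 0.30015564 0.29945726]
```

View pics/tf.png

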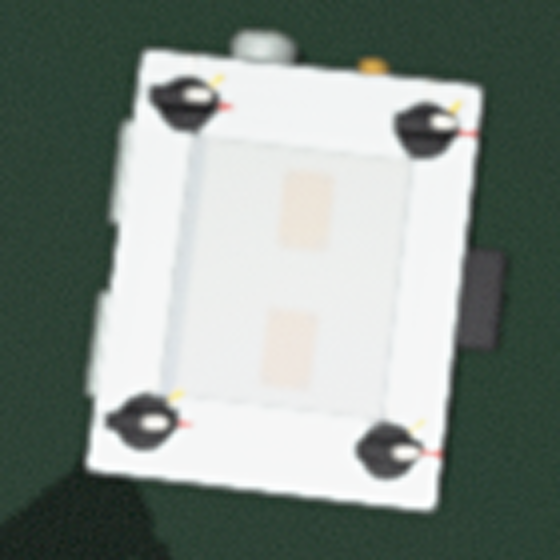

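View pics/sf.png

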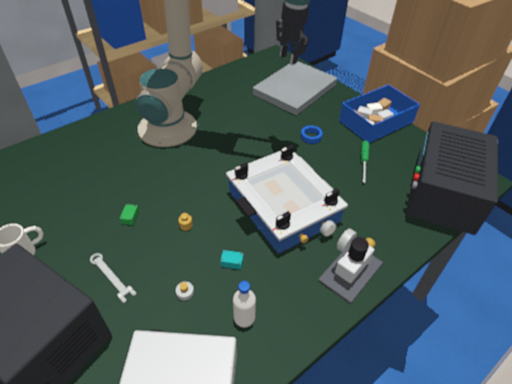

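The top view shows all four pointers towards the red ticks, with the small differences being parallax from knob height. The lid is shut, the two housings lie side by side, and the bench is otherwise unchanged. Handing in.

```bash
python3 -c "
from rig import manip
print(manip.sign_off())"
```

```text
the job is handed in; nothing more can be done
None
```

The job is done and handed in at 41.7 s.

- **Housings:** Two were present this run. I laid both flat and apart on the chamber floor, leaving the green and turquoise look-alikes alone.
- **Lid:** I pushed it shut with the fingertips. Pressing it onto the rim gave about 33 N.
- **Knobs:** I tightened them A, C, B, D to the yellow ticks, then A, C, B, D to the red stops. The moment at each stop was about 0.85–1.05 N m.

**Last checks:** In close-up after each turn, every pointer covered its tick, yellow in round one and red in round two. The final top and scene views show the lid shut, both housings side by side under the window, and the other bench items where they were. The gripper is clear of everything.

**Small disagreements:**
- My predicted knob outlines were 1–4 mm off the picture, and I corrected for this at C.
- The tool ended tilted by about 2–3° from small drift while turning the knobs.
- In the final top view, the pointers on A and B look slightly off their red ticks. I put that down to parallax, because the close-ups and the stop moments showed them fully tight.

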